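# Fit the battery pack of a portable tester and slide its cover shut

### The arm

A 6-joint arm with a two-finger parallel gripper is mounted at the origin on a cart in front of the work surface, level with it; the furniture and walls round the work are solid. World frame = base frame: x ahead of the robot, y to its left, z up, the work surface at z = 0. Lengths are in mm, angles in degrees, forces in N, time in s.
With the tool pointing down it reaches from about 300 to 850 mm from the base axis. Payload 4.2 kg.
Tool frame: the origin (TCP) lies midway between the tips of the shut fingers; the grasp point (between the pads) lies pinch_z behind it (pinch_z is the distance from the TCP to the grasp point, in mm); z points along the fingers, y is the line along which they close (so a half turn about z gives the same grasp; the last joint's range is limited). The gripper opens to 91 mm and grips with 3 to 60 N. Pads are 32 mm wide; open, the fingers measure 118 mm over their backs; the gripper's body (76 mm by 178 mm) begins 60 mm behind the grasp point.
Start: joints at [-65.661, 18.312, 89.639, -0, 72.044, -1.146], TCP at [247.416, -519.067, 192.076] pointing down, gripper open.
Joint ranges: [-177.97, 177.97], [-48.28, 115.42], [12.27, 149.76], [-77.06, 257.06], [2.81, 150.46], [-146.56, 146.56]. Speed limits (degrees/s): [147.25, 147.25, 180, 180, 180, 180].

### API

Orientations are given as [roll, pitch, yaw] about the fixed x, y, z axes, in that order (R = Rz(yaw) Ry(pitch) Rx(roll)).
In Python, from workcell import state, grab_frame, job_done, masks_of, landmark_of, pinch_z gives the robot as it stands. The module is installed in compiled form; this text tells all that it offers.
- The arm moves only by the tool move_arm, never from a script. Its argument "plan" is a list of rows, each an object of numbers: "x", "y", "z": the shift along the tool's x, y, z in mm; "rx", "ry", "rz": the turn, a rotation vector about the tool's x, y, z in rad. A call has 1 to 10 rows; each row shifts and turns the commanded pose from where the row before left it, along the tool's axes as they then stand; what a row does not reach is not made up. A row lasts 1/10 s, in which the tool goes at most 50 mm and 8.59 degrees, less where a joint would pass 70% of its speed; a pose out of reach is approached as far as the arm can. A call is refused whole if a number of a shift passes 50 or a number of a turn 0.15, either way. A call with a gripper value outside its range is refused whole. "grip" is the opening, from 0 (shut) to 1 (fully open), set as the call begins (left out, the last holds). The fingers move at their own pace and stop on an object; "squeeze" is the grip in N (left out, the last holds). Time passes only in rows, so rows that do not move let the fingers close. It gives the time, the measured TCP pose, the force, the opening and the grip force at its end, in the units of the state.
- state(): the state, without advancing time (a new reading comes with each control period).
- grab_frame(name): name is "side" or "top" or "wrist"; returns a dict with "img" (400x640x3 uint8, red, green, blue), "z_map" (400x640 float32, mm along the optical axis (not along the pixel's ray), 0 where there is no reading), "fx", "fy", "cx", "cy" (pixels), "rvec" (rotation vector, rad) and "tvec" (3), from world to camera coordinates, as OpenCV has them. Camera axes: x right, y down, z forward; pixel columns grow to the right and rows downward; lengths in mm; the calibration is good to about 2 mm. The wrist camera is an equidistant fisheye: a pixel r from the principal point sees the ray r / f radians off the axis. A picture is of the moment at which its call begins.
- job_done(): hands the job in; it is judged then, once.
Trained networks look in the newest picture that a camera, given by its name, has taken for a name from the list of things; names that differ only in an ending like _2 or _b are one class to them, and where a whole thing is asked for, a point or a joint stands for the part that bears it (a point fixed in the world has none). Each returns a list of dicts, best first, with "p" (0 to 1); they miss things now and then, are a little off and sometimes report something else, mostly with a low value. They report only what shows in the picture. A call takes as long as a camera call. They do not tell look-alikes from the thing itself.
- masks_of(camera, label): "pixels" (400x640 bool, what is visible of it) and "box" ([centre column, centre row, width, height] in pixels, round what is visible of it).
- landmark_of(camera, label): "point" ([column, row] in pixels: a listed point, or the origin of a listed thing).
The state is a dict: "time_s": time; "qpos": joint angles; "qvel": joint speeds; "effort": joint torques, N m; "ee_pos": TCP position; "ee_rot": TCP orientation; "force": force on the tool from outside, world axes, zero at the start; "torque": the same for the moment, N m; "gripper_width": finger opening in mm; "gripper_force": force on a finger pad.
Only numpy, scipy, OpenCV 4.12 (cv2) and the standard library are available. Lean on these libraries where they do the work, as an engineer would, in place of code of your own. Each camera call takes 0.05 s, during which the arm holds its last target. There are 200 camera calls.

### The job

The yellow portable tester lies face down on the bench, ready for its battery. Slide its grey battery cover fully back, lay the charged blue pack (the one without the yellow tape) flat into the bay with its contact nose in the narrowed end with the brass contacts, without dropping it, and slide the cover fully shut again. Leave the taped spent pack, the multimeter and the red screwdriver where they are.

Things in the scene. Friction and masses are not known exactly. Their poses are not given: they have to be found in the camera images.
- tester: Test instrument lying face down, fixed in place: yellow case, black trim, 124 (x) x 240 (y) x 52 mm; origin at the centre of its underside, y axis along its length. Deck (its back) 44 mm above the bench; black rails along both long edges (x = +-52 to 62 mm) up to z = 52 mm; low stops (z = 49 mm) at both ends. The battery bay is in the -y half, the cover slides back over the +y half.
- cover (a joint): Slide of the flat grey battery cover (107 x 114 x 3 mm, top face 47.5 mm above the bench), m. 0 = shut against its stop; grows as the cover moves along the tester's +y axis, up to 0.112 = fully back at the other stop, the bay uncovered. About 2 N of friction; it stays where it is left. It may start up to 30 mm open.
- cover_grip (a point): Top centre of the black grip ridge that stands in the middle of the cover and moves with it: 50 mm long across the tester (x), 12 mm thick along the slide (y), 14 mm high above the cover plate; 61.5 mm above the bench. Its frame is parallel to the tester's.
- bay (a point): Centre of the bay's floor, 16 mm above the bench, axes as the tester's. Bay 48 mm wide (x), 94 long (y), 28 deep: 2 mm play all round the pack. Corner blocks at its -y end (8 mm long) leave a 34 mm gap for the nose: turned round, a pack does not go down. At mid-length, finger recesses 36 mm long (y) reach out to x = +-50 mm on both sides, 20 mm deep below the deck.
- bay_contacts (a point): Middle of the bay's -y end wall with the two brass contacts, between the corner blocks, 26 mm above the bench; the contact strips run on 20 mm along the floor.
- pack: The charged battery pack: blue, light label square on top, no tape, loose, 44 (x) x 90 (y) x 26 (z) mm, about 0.16 kg; origin at the centre of its underside. Its last 8 mm at the -y end are the black contact nose with brass contacts, 30 mm wide, 23 mm high. It starts flat on the bench; in the bay its top lies 2 mm below the deck.
- pack_nose (a point): Tip of the charged pack's contact nose, 45 mm from the pack's origin along its -y axis, 13 mm above its underside.
- spent_pack: The discharged pack, of the same shape and size, marked with a 24 mm wide band of bright yellow tape round its middle; loose. Leave it alone.
- multimeter: Red and black hand multimeter, 150 x 79 x 41 mm, loose, to the left of the tester; origin at the centre of its underside. Leave it alone.
- driver_red: Red screwdriver, 144 mm long, 19 mm thick, loose, left front on the bench; origin at the middle of its underside. Leave it alone.
Mind the look-alikes: they are no part of the job. What is shaped like the pack but turquoise is not meant.

How it is judged:
By the outcome, as a careful person would: the job done as asked, in the order asked, and still so for the second after the job is handed in, with the robot touching nothing.
It also fails if it takes over 64 s, if anything falls off the work surface, if the arm or the gripper's body presses on something with over 40 N, if the wrist force passes 120 N, or if a joint passes its speed limit or range.

## Working session

There is one attempt and no reset: what is moved stays moved. The work goes in short steps, Python scripts to look and compute and a tool call to move; the robot and the scene stay as the last step left them, time stands still between calls to the robot, and variables do not carry over. Pictures are saved under pics/ and viewed, at most 10 in all, crops included, and the job is handed in when it is done.

Besides the shell and the picture viewer there is one more tool, called after "Call:" as name([rows], argument=value, ...), one row to a line, values as JSON. move_arm: Moves the arm, as the interface text tells. Its arguments: {"type":"object","properties":{"plan":{"type":"array","items":{"type":"object","properties":{"x":{"type":"number"},"y":{"type":"number"},"z":{"type":"number"},"rx":{"type":"number"},"ry":{"type":"number"},"rz":{"type":"number"}}}},"grip":{"type":"number"},"squeeze":{"type":"number"}},"required":["plan"]}

```bash
mkdir -p pics
cat > h.py <<'E'
import numpy as np, cv2
from workcell import *
def cam(f):
    R,_=cv2.Rodrigues(np.array(f["rvec"],float)); return R,np.array(f["tvec"],float).ravel()
def ray(f,uv,name):
    x=(uv[0]-f["cx"])/f["fx"]; y=(uv[1]-f["cy"])/f["fy"]
    if name=="wrist":
        r=np.hypot(x,y); s=np.tan(r)/r if r>1e-9 else 1; x*=s;y*=s
    return np.array([x,y,1.])
def at_z(f,uv,z,name):
    R,t=cam(f); o=-R.T@t; d=R.T@ray(f,uv,name); return o+d*(z-o[2])/d[2]
def cloud(f,name):
    v,u=np.mgrid[0:400,0:640]; x=(u-f["cx"])/f["fx"]; y=(v-f["cy"])/f["fy"]
    if name=="wrist":
        r=np.hypot(x,y)+1e-9; s=np.tan(np.minimum(r,1.5))/r; x=x*s;y=y*s
    z=f["z_map"]; R,t=cam(f); P=np.stack([x*z,y*z,z],-1)-t
    return P@R
def save(f,n): cv2.imwrite("pics/"+n,f["img"][:,:,::-1])
E
python3 - <<'E'
from h import *
s=state(); print({k:np.round(v,2) for k,v in s.items()}, pinch_z if not callable(pinch_z) else pinch_z())
for n in ("top","side"):
    f=grab_frame(n); save(f,n+"1.png"); C=cloud(f,n)
    np.savez(n+"1.npz",C=C,img=f["img"])
    for l in ("tester","cover","pack","spent_pack","multimeter","driver_red"):
        for m in masks_of(n,l)[:4]:
            px=m["pixels"]&(f["z_map"]>0); print(n,l,round(m["p"],2),np.round(m["box"]),px.sum(),np.round(np.median(C[px],0)) if px.any() else "")
    for l,z in (("tester",0),("cover_grip",61.5),("bay",16),("bay_contacts",26),("pack",0),("pack_nose",13),("spent_pack",0)):
        for m in landmark_of(n,l)[:4]: print(n,l,round(m["p"],2),np.round(m["point"],1),np.round(at_z(f,m["point"],z,n),1))
E
```

```text
{'time_s': np.float64(0.0), 'qpos': array([-65.66,  18.35,  89.71,   0.  ,  72.04,  -1.15]), 'qvel': array([ 0.01,  0.04,  0.03, -0.09, -0.08,  0.03]), 'effort': array([  0.  , -41.25, -23.2 ,   0.07,   0.05,  -0.  ]), 'ee_pos': array([ 247.19, -518.53,  191.2 ]), 'ee_rot': array([-179.9 ,   -0.  ,   25.49]), 'force': array([ 0.09,  0.38, -0.1 ]), 'torque': array([-0.03, -0.02, -0.04]), 'gripper_force': np.float64(0.0), 'gripper_width': np.float64(91.1)} 18.8
top tester 0.56 [294. 196.  42.  82.] 3120 [551.  49.  46.]
top pack 0.77 [396. 231.  21.  30.] 421 [ 436. -254.   25.]
top pack 0.72 [357. 216.  16.  31.] 373 [ 489. -135.   25.]
top spent_pack 0.74 [413. 172.  21.  33.] 410 [ 617. -313.   25.]
top multimeter 0.76 [233. 196.  24.  50.] 1159 [557. 250.  28.]
top driver_red 0.53 [222. 249.  18.  20.] 139 [396. 285.  15.]
top tester 0.82 [295.5 195.5] [559.4  53.    0. ]
top cover_grip 0.62 [296.6 210.6] [500.7  47.9  61.5]
top bay 0.78 [296.1 213.9] [497.6  51.4  16. ]
top bay_contacts 0.82 [291.5 226.4] [457.2  65.8  26. ]
top pack 0.93 [390.2 230.8] [ 440.  -243.7    0. ]
top p
[... 658 characters left out ...]
_red 0.79 [342. 294.  32.  29.] 272 [396. 296.  14.]
side tester 0.59 [296.8 236.7] [552.2  71.2   0. ]
side cover_grip 0.57 [312.2 213.9] [513.5  51.2  61.5]
side bay 0.95 [313.7 231.9] [507.4  65.4  16. ]
side bay_contacts 0.92 [331.6 228.2] [461.6  55.2  26. ]
side pack 0.77 [353.8 189.5] [ 439.8 -248.7    0. ]
side pack 0.65 [334.  204.5] [ 486.1 -130.7    0. ]
side pack_nose 0.91 [367.7 188.2] [ 393.8 -238.2   13. ]
side pack_nose 0.78 [347.8 200.6] [ 444.9 -138.3   13. ]
side pack_nose 0.7 [334.8 291.5] [414.3 290.8  13. ]
side pack_nose 0.33 [294.7 236.2] [552.6  90.3  13. ]
side spent_pack 0.6 [304.1 180. ] [ 619.  -297.9    0. ]
side spent_pack 0.49 [313.8 227.9] [517.5  18.3   0. ]
```

Run:
```python
from h import *
a=np.load("top1.npz")["img"][140:280,200:440]; b=np.load("side1.npz")["img"][150:320,220:420]
A=cv2.resize(a,None,fx=3.3,fy=2.1*1.57,interpolation=cv2.INTER_CUBIC)
print(A.shape); cv2.imwrite("pics/top_crop.png",A[:,:,::-1])
B=cv2.resize(b,None,fx=3.5,fy=3.5,interpolation=cv2.INTER_CUBIC); cv2.imwrite("pics/side_crop.png",B[:,:,::-1])
```

```text
(462, 792, 3)
```

View pics/top_crop.png

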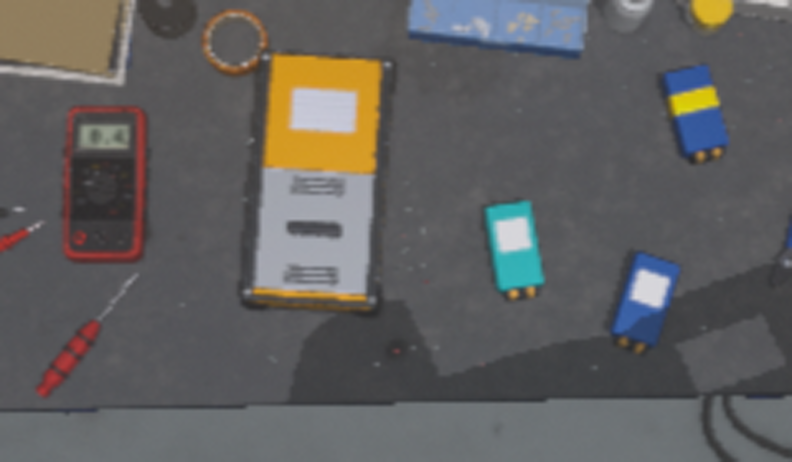

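View pics/side_crop.png

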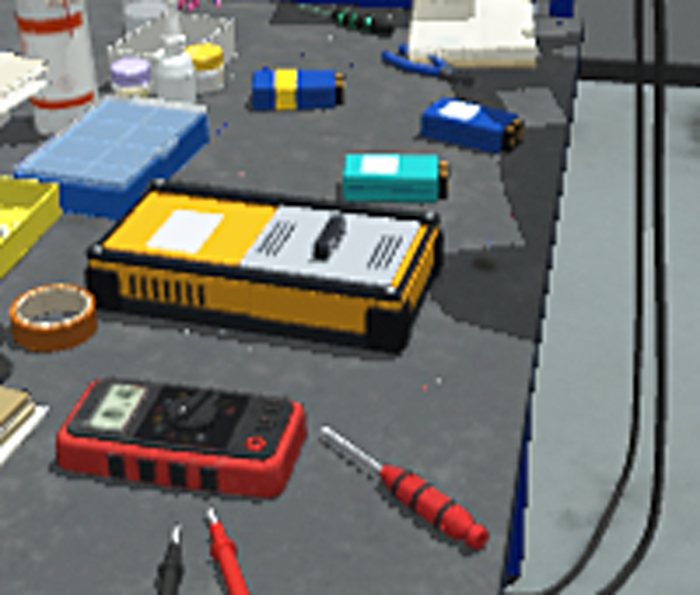

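Seen: top view shows the tester with its nearly shut grey cover (295,196). Pack candidates are the turquoise look-alike (357,216), the taped spent pack (413,172) and the plain blue pack with label (396,231). I choose (396,231), with its nose towards the robot.

```bash
cat >> h.py <<'E'
from scipy.spatial.transform import Rotation as Ro
def go(x,y,z,yaw,n):
    s=state(); p=np.array(s["ee_pos"]); r=np.array(s["ee_rot"]); y0=r[2]
    dy=(yaw-y0+180)%360-180; d=(np.array([x,y,z])-p)/n
    print("from",np.round(p,1),np.round(r,1))
    for i in range(n):
        R=Ro.from_euler("xyz",[180,0,y0+dy*i/n],degrees=True).as_matrix(); v=R.T@d
        print('{"x":%.1f,"y":%.1f,"z":%.1f,"rz":%.3f},'%(*v,-np.radians(dy/n)),end="")
    print()
E
python3 -c "
from h import *
go(410,-250,260,90,10)"
```

```text
from [ 247.4 -519.1  192.1] [180.   -0.   25.5]
{"x":26.3,"y":-17.3,"z":-6.8,"rz":-0.113},{"x":28.0,"y":-14.2,"z":-6.8,"rz":-0.113},{"x":29.5,"y":-11.0,"z":-6.8,"rz":-0.113},{"x":30.5,"y":-7.6,"z":-6.8,"rz":-0.113},{"x":31.2,"y":-4.1,"z":-6.8,"rz":-0.113},{"x":31.4,"y":-0.6,"z":-6.8,"rz":-0.113},{"x":31.3,"y":2.9,"z":-6.8,"rz":-0.113},{"x":30.8,"y":6.4,"z":-6.8,"rz":-0.113},{"x":29.9,"y":9.8,"z":-6.8,"rz":-0.113},{"x":28.6,"y":13.1,"z":-6.8,"rz":-0.113},
```

Call:
move_arm([
  {"x": 26.3, "y": -17.3, "z": -6.8, "rz": -0.113},
  {"x": 28.0, "y": -14.2, "z": -6.8, "rz": -0.113},
  {"x": 29.5, "y": -11.0, "z": -6.8, "rz": -0.113},
  {"x": 30.5, "y": -7.6, "z": -6.8, "rz": -0.113},
  {"x": 31.2, "y": -4.1, "z": -6.8, "rz": -0.113},
  {"x": 31.4, "y": -0.6, "z": -6.8, "rz": -0.113},
  {"x": 31.3, "y": 2.9, "z": -6.8, "rz": -0.113},
  {"x": 30.8, "y": 6.4, "z": -6.8, "rz": -0.113},
  {"x": 29.9, "y": 9.8, "z": -6.8, "rz": -0.113},
  {"x": 28.6, "y": 13.1, "z": -6.8, "rz": -0.113},
])

```text
schema error: expected keys x, y, z, rx, ry, rz
```

```bash
cat >> h.py <<'E'
def rect(C,img,sel):
    """min-area rect of world xy points selected"""
    P=C[sel][:,:2].astype(np.float32); (c,wh,a)=cv2.minAreaRect(P); return np.round(c,1),np.round(wh,1),round(a,1)
E
python3 - <<'E'
from h import *
n="wrist"; f=grab_frame(n); save(f,"w1.png"); C=cloud(f,n); R,t=cam(f); print("cam",-R.T@t,f["fx"],state()["ee_pos"])
np.savez("w1.npz",C=C,img=f["img"])
for m in masks_of(n,"pack")[:4]:
    px=m["pixels"]&(f["z_map"]>0); print(round(m["p"],2),np.round(m["box"]),np.round(np.median(C[px],0)),rect(C,0,px&(C[...,2]>20)))
for l,z in (("pack",0),("pack_nose",13),("tester",0),("cover_grip",61.5),("bay_contacts",26)):
    for m in landmark_of(n,l)[:4]: print(n,l,round(m["p"],2),np.round(m["point"],1),np.round(at_z(f,m["point"],z,n),1))
go(470,40,230,90,8)
E
```

```text
cam [ 307.27281817 -490.17097341  383.6091242 ] 309.70691628693146 [ 247.41430522 -519.07874446  192.11377166]
from [ 247.4 -519.1  192. ] [180.   -0.   25.5]
{"x":55.2,"y":-51.1,"z":-4.7,"rz":-0.141},{"x":61.8,"y":-42.9,"z":-4.7,"rz":-0.141},{"x":67.2,"y":-33.8,"z":-4.7,"rz":-0.141},{"x":71.3,"y":-24.0,"z":-4.7,"rz":-0.141},{"x":73.9,"y":-13.8,"z":-4.7,"rz":-0.141},{"x":75.1,"y":-3.3,"z":-4.7,"rz":-0.141},{"x":74.9,"y":7.3,"z":-4.7,"rz":-0.141},{"x":73.1,"y":17.7,"z":-4.7,"rz":-0.141},
```

View pics/w1.png

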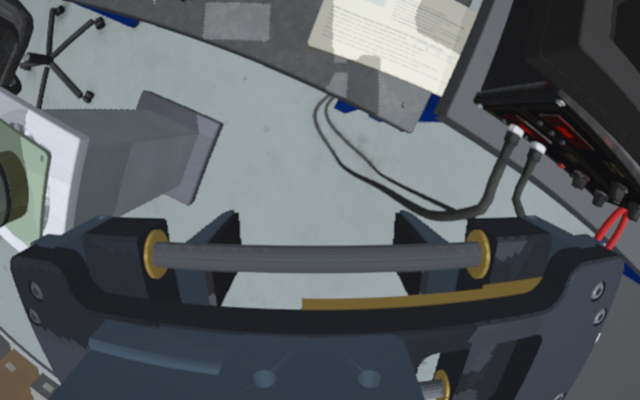

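The wrist picture shows the bench edge and the fingers, nothing useful yet. The move was refused because rows need all six keys; the printer needs fixing.

```bash
sed -i 's/{"x":%.1f,"y":%.1f,"z":%.1f,"rz":%.3f}/{"x":%.1f,"y":%.1f,"z":%.1f,"rx":0,"ry":0,"rz":%.3f}/' h.py
python3 -c "
from h import *
go(430,-320,260,90,9)"
```

```text
from [ 247.4 -519.1  192. ] [180.   -0.   25.5]
{"x":27.8,"y":-11.2,"z":-7.6,"rx":0,"ry":0,"rz":-0.125},{"x":29.0,"y":-7.7,"z":-7.6,"rx":0,"ry":0,"rz":-0.125},{"x":29.7,"y":-4.0,"z":-7.6,"rx":0,"ry":0,"rz":-0.125},{"x":30.0,"y":-0.3,"z":-7.6,"rx":0,"ry":0,"rz":-0.125},{"x":29.8,"y":3.5,"z":-7.6,"rx":0,"ry":0,"rz":-0.125},{"x":29.1,"y":7.2,"z":-7.6,"rx":0,"ry":0,"rz":-0.125},{"x":28.0,"y":10.8,"z":-7.6,"rx":0,"ry":0,"rz":-0.125},{"x":26.5,"y":14.2,"z":-7.6,"rx":0,"ry":0,"rz":-0.125},{"x":24.5,"y":17.4,"z":-7.6,"rx":0,"ry":0,"rz":-0.125},
```

Call:
move_arm([
  {"x": 28, "y": -11, "z": -7.6, "rx": 0, "ry": 0, "rz": -0.125},
  {"x": 29, "y": -8, "z": -7.6, "rx": 0, "ry": 0, "rz": -0.125},
  {"x": 30, "y": -4, "z": -7.6, "rx": 0, "ry": 0, "rz": -0.125},
  {"x": 30, "y": 0, "z": -7.6, "rx": 0, "ry": 0, "rz": -0.125},
  {"x": 30, "y": 3.5, "z": -7.6, "rx": 0, "ry": 0, "rz": -0.125},
  {"x": 29, "y": 7, "z": -7.6, "rx": 0, "ry": 0, "rz": -0.125},
  {"x": 28, "y": 11, "z": -7.6, "rx": 0, "ry": 0, "rz": -0.125},
  {"x": 26.5, "y": 14, "z": -7.6, "rx": 0, "ry": 0, "rz": -0.125},
  {"x": 24.5, "y": 17, "z": -7.6, "rx": 0, "ry": 0, "rz": -0.125},
  {"x": 0, "y": 0, "z": 0, "rx": 0, "ry": 0, "rz": 0},
])

```text
time_s: 2.75
ee_pos: [432.5, -317.8, 261.6]
ee_rot: [179.8, 0.0, 90.2]
force: [-0.2, -0.2, -0.4]
gripper_width: 91.2
gripper_force: 0.0
```

```bash
cat > look.py <<'E'
from h import *
import sys
n="wrist"; k=sys.argv[1]; f=grab_frame(n); save(f,k+".png"); C=cloud(f,n); np.savez(k+".npz",C=C,img=f["img"],f=np.array([f],dtype=object))
for m in masks_of(n,"pack")[:4]:
    px=m["pixels"]&(f["z_map"]>0); print(round(m["p"],2),np.round(m["box"]),np.round(np.median(C[px],0)),np.median(f["img"][px],0),rect(C,0,px&(C[...,2]>20)))
for l,z in (("pack",0),("pack_nose",13),("tester",0),("cover_grip",61.5),("bay",16),("bay_contacts",26)):
    for m in landmark_of(n,l)[:4]: print(l,round(m["p"],2),np.round(m["point"],1),np.round(at_z(f,m["point"],z,n),1))
s=state();print(s["time_s"],s["ee_pos"],s["ee_rot"],s["gripper_width"],s["force"])
E
python3 look.py w2; python3 -c "
from h import *
go(475,-60,230,90,8)"
```

```text
0.79 [320. 126.  66.  50.] [ 437. -254.   25.] [ 87. 143. 210.] (array([ 436.3, -254.3]), array([45. , 90.4]), 69.9)
0.56 [356.  44.  68.  40.] [ 489. -137.   25.] [ 51. 163. 166.] (array([ 489.1, -134.1]), array([90.2, 44.8]), 7.0)
pack 0.96 [351.5  47.1] [ 483.2 -136.1    0. ]
pack 0.71 [320.1 122.8] [ 437.8 -250.3    0. ]
pack_nose 0.85 [288.9 117. ] [ 393.7 -241.9   13. ]
pack_nose 0.59 [327.5  48.9] [ 447.7 -143.1   13. ]
3.15 [ 429.4696254  -320.38172037  260.21159599] [-1.79973651e+02 -6.80877312e-03  8.98484332e+01] 91.24594095580822 [ 0.1412563   0.11665089 -0.43890015]
from [ 429.5 -320.4  260.2] [-180.    -0.    89.8]
{"x":32.6,"y":5.6,"z":3.8,"rx":0,"ry":0,"rz":-0.000},{"x":32.6,"y":5.6,"z":3.8,"rx":0,"ry":0,"rz":-0.000},{"x":32.6,"y":5.6,"z":3.8,"rx":0,"ry":0,"rz":-0.000},{"x":32.6,"y":5.6,"z":3.8,"rx":0,"ry":0,"rz":-0.000},{"x":32.6,"y":5.6,"z":3.8,"rx":0,"ry":0,"rz":-0.000},{"x":32.6,"y":5.7,"z":3.8,"rx":0,"ry":0,"rz":-0.000},{"x":32.6,"y":5.7,"z":3.8,"rx":0,"ry":0,"rz":-0.000},{"x":32.5,"y":5.7,"z":3.8,"rx":0,"ry":0,"rz":-0.000},
```

View pics/w2.png

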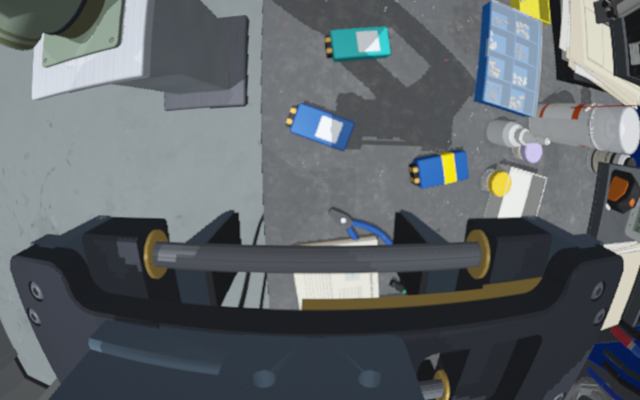

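The wrist view shows the charged blue pack at (320,126), nose left with brass at (291,117). The turquoise look-alike is at (358,44) and the taped pack at (440,169). The measured size of 45 x 90 at height 25 fits. Next, the tester.

Call:
move_arm([
  {"x": 33, "y": 6, "z": 4, "rx": 0, "ry": 0, "rz": 0},
  {"x": 33, "y": 6, "z": 4, "rx": 0, "ry": 0, "rz": 0},
  {"x": 33, "y": 6, "z": 4, "rx": 0, "ry": 0, "rz": 0},
  {"x": 33, "y": 6, "z": 4, "rx": 0, "ry": 0, "rz": 0},
  {"x": 33, "y": 6, "z": 4, "rx": 0, "ry": 0, "rz": 0},
  {"x": 33, "y": 6, "z": 4, "rx": 0, "ry": 0, "rz": 0},
  {"x": 33, "y": 6, "z": 4, "rx": 0, "ry": 0, "rz": 0},
  {"x": 33, "y": 6, "z": 4, "rx": 0, "ry": 0, "rz": 0},
  {"x": 0, "y": 0, "z": 0, "rx": 0, "ry": 0, "rz": 0},
])

```text
time_s: 4.05
ee_pos: [478.3, -53.2, 227.9]
ee_rot: [-179.9, -0.1, 90.1]
force: [-0.2, -1.5, 0.7]
gripper_width: 91.4
gripper_force: 0.0
```

```bash
python3 look.py w3
python3 - <<'E'
from h import *
d=np.load("w3.npz",allow_pickle=True); C=d["C"]; z=C[...,2]; near=(C[...,0]>350)&(C[...,0]<750)&(C[...,1]>-60)&(C[...,1]<160)
for lo,hi in ((40,56),(48.5,56),(55,70)):
    s=near&(z>lo)&(z<hi); print(lo,hi,s.sum(),np.round(np.median(C[s],0),1),rect(C,0,s))
E
```

```text
0.95 [323. 228.  69.  35.] [ 491. -126.   24.] [ 70. 209. 212.] (array([ 489., -129.]), array([92.2, 42.5]), 1.3)
0.64 [286. 296.  57.  25.] [ 424. -237.   24.] [ 52.  110.5 172. ] (array([ 433. , -141.3]), array([232.1,  62.7]), 84.9)
pack 0.97 [319.7 227.8] [ 482.4 -133.     0. ]
pack 0.81 [290.5 298.5] [ 437.  -252.5    0. ]
pack_nose 0.78 [260.3 291.6] [ 392.1 -233.3   13. ]
pack_nose 0.65 [293.6 237. ] [ 445.7 -142.3   13. ]
tester 0.83 [375.9  98.5] [557.9  49.5   0. ]
cover_grip 0.73 [344.2  88.6] [509.3  54.6  61.5]
bay 0.64 [337.   90.1] [503.9  57.7  16. ]
bay_contacts 0.79 [299.9  87.1] [456.8  60.3  26. ]
bay_contacts 0.34 [337.   91.6] [503.3  54.7  26. ]
4.45 [478.30665334 -56.78497294 228.56098423] [1.79985784e+02 1.58297495e-02 8.98475533e+01] 91.28502020266318 [-0.56228346  1.27243402  0.38360361]
40 56 18168 [551.7  49.8  45.9] (array([557.5,  50.2]), array([125. , 241.1]), 85.0)
48.5 56 3168 [542.8  29.9  50.8] (array([557.4,  50.2]), array([125., 240.]), 85.0)
55 70 477 [507.   54.1  59.9] (array([507.5,  54. ]), array([49.2, 13.5]), 84.7)
```

View pics/w3.png

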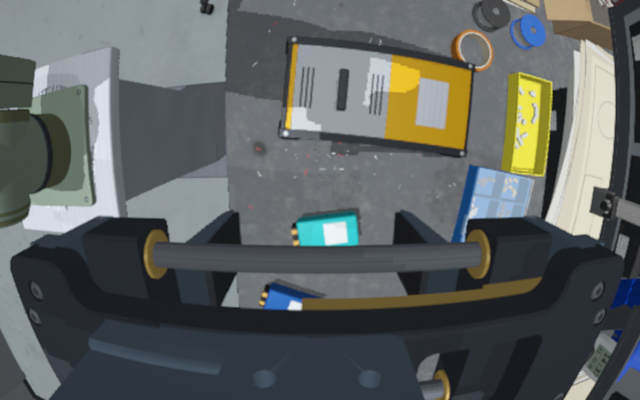

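Tester fit: centre (557.4, 50.2), 125 x 241, y axis at -5°. The ridge is at (507.5, 54.0), 49 x 13.5. The picture shows the cover slightly open, with a yellow strip at (291,90). Now to grip the ridge.

```bash
python3 -c "
from h import *
go(507.5,54,100,85,6)"
```

```text
from [478.3 -56.8 228.6] [180.    0.   89.8]
{"x":18.5,"y":4.8,"z":21.4,"rx":0,"ry":0,"rz":0.014},{"x":18.5,"y":4.6,"z":21.4,"rx":0,"ry":0,"rz":0.014},{"x":18.6,"y":4.3,"z":21.4,"rx":0,"ry":0,"rz":0.014},{"x":18.7,"y":4.0,"z":21.4,"rx":0,"ry":0,"rz":0.014},{"x":18.7,"y":3.8,"z":21.4,"rx":0,"ry":0,"rz":0.014},{"x":18.8,"y":3.5,"z":21.4,"rx":0,"ry":0,"rz":0.014},
```

Call:
move_arm([
  {"x": 18.5, "y": 4.8, "z": 21.4, "rx": 0, "ry": 0, "rz": 0.014},
  {"x": 18.5, "y": 4.6, "z": 21.4, "rx": 0, "ry": 0, "rz": 0.014},
  {"x": 18.6, "y": 4.3, "z": 21.4, "rx": 0, "ry": 0, "rz": 0.014},
  {"x": 18.7, "y": 4.0, "z": 21.4, "rx": 0, "ry": 0, "rz": 0.014},
  {"x": 18.7, "y": 3.8, "z": 21.4, "rx": 0, "ry": 0, "rz": 0.014},
  {"x": 18.8, "y": 3.5, "z": 21.4, "rx": 0, "ry": 0, "rz": 0.014},
  {"x": 0, "y": 0, "z": 16, "rx": 0, "ry": 0, "rz": 0},
  {"x": 0, "y": 0, "z": 16, "rx": 0, "ry": 0, "rz": 0},
  {"x": 0, "y": 0, "z": 15, "rx": 0, "ry": 0, "rz": 0},
  {"x": 0, "y": 0, "z": 0, "rx": 0, "ry": 0, "rz": 0},
], grip=0.5, squeeze=15)

```text
time_s: 5.45
ee_pos: [505.9, 54.4, 51.3]
ee_rot: [-179.8, 0.1, 85.1]
force: [-0.5, 0.5, -0.3]
gripper_width: 45.9
gripper_force: 0.0
```

Call:
move_arm([
  {"x": 0, "y": 0, "z": 2, "rx": 0, "ry": 0, "rz": 0},
  {"x": 0, "y": 0, "z": 0, "rx": 0, "ry": 0, "rz": 0},
  {"x": 0, "y": 0, "z": 0, "rx": 0, "ry": 0, "rz": 0},
  {"x": 0, "y": 0, "z": 0, "rx": 0, "ry": 0, "rz": 0},
  {"x": 0, "y": 0, "z": 0, "rx": 0, "ry": 0, "rz": 0},
  {"x": 0, "y": 0, "z": 0, "rx": 0, "ry": 0, "rz": 0},
], grip=0)

```text
time_s: 6.05
ee_pos: [507.5, 55.0, 51.3]
ee_rot: [180.0, 0.0, 85.1]
force: [0.1, 0.5, 0.5]
gripper_width: 1.4
gripper_force: 0.0
```

Run:
```python
from h import *
for n in("side","top"):
    f=grab_frame(n); C=cloud(f,n); np.savez(n+"2.npz",C=C,img=f["img"])
    if n=="side":
        b=f["img"][150:260,240:400]; cv2.imwrite("pics/side2.png",cv2.resize(b,None,fx=5,fy=5,interpolation=cv2.INTER_CUBIC)[:,:,::-1])
f=grab_frame("wrist"); C=cloud(f,"wrist"); z=C[...,2]
near=(C[...,0]>350)&(C[...,0]<750)&(C[...,1]>-60)&(C[...,1]<160)
s=near&(z>55)&(z<65); print(s.sum(),rect(C,0,s) if s.any() else ""); save(f,"w4.png")
```

```text
434 (array([508.5,  65.6]), array([28. , 12.4]), 85.5)
```

View pics/side2.png

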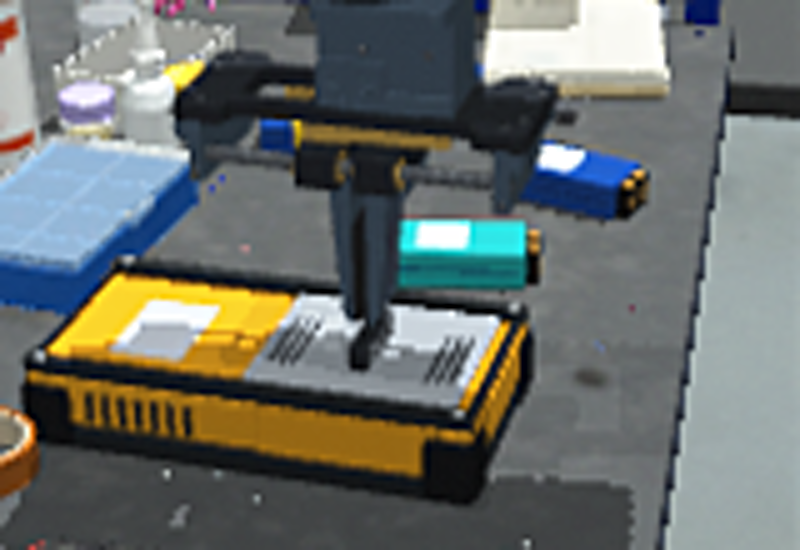

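The side view shows the fingers right at the ridge (360,345), which contradicts the reported width of 1.4. I'll read the state again.

```bash
python3 -c "
from h import *
s=state(); print(s['gripper_width'],s['gripper_force'],s['ee_pos'],s['force'])"
```

```text
0.23507631613174362 0.0 [507.41101993  55.02314046  51.09929732] [-0.25578402  0.74130049 -0.24310211]
```

View pics/w4.png

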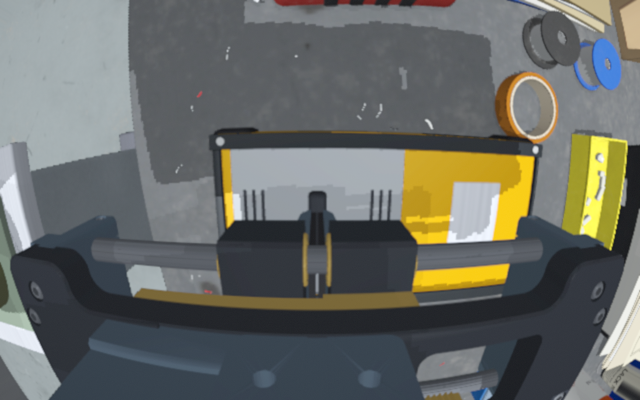

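The wrist view shows the ridge (316,200) lying between the fingers, but the width reads 0.2. I'll test it with a short slide.

Call:
move_arm([
  {"x": 0, "y": 8, "z": 0, "rx": 0, "ry": 0, "rz": 0},
  {"x": 0, "y": 8, "z": 0, "rx": 0, "ry": 0, "rz": 0},
  {"x": 0, "y": 8, "z": 0, "rx": 0, "ry": 0, "rz": 0},
  {"x": 0, "y": 0, "z": 0, "rx": 0, "ry": 0, "rz": 0},
])

```text
time_s: 6.6
ee_pos: [533.1, 52.9, 51.1]
ee_rot: [179.9, -0.0, 85.1]
force: [-0.5, -0.3, -0.3]
gripper_width: 0.6
gripper_force: 0.0
```

Run:
```python
from h import *
f=grab_frame("wrist"); C=cloud(f,"wrist"); z=C[...,2]
near=(C[...,0]>350)&(C[...,0]<750)&(C[...,1]>-60)&(C[...,1]<160)
s=near&(z>55)&(z<65); print(s.sum(),rect(C,0,s) if s.any() else "")
s=state(); print(s['gripper_width'],s['gripper_force'],s['ee_pos'],s['force'])
```

```text
561 (array([509. ,  70.9]), array([17.7, 13.3]), 84.1)
0.4613929137591301 0.0 [532.04215239  52.90299531  50.87536198] [-0.28158561  0.66686139 -0.42938301]
```

Run:
```python
from h import *
f=grab_frame("side"); C=cloud(f,"side"); b=f["img"][150:260,240:400]; cv2.imwrite("pics/side3.png",cv2.resize(b,None,fx=5,fy=5,interpolation=cv2.INTER_CUBIC)[:,:,::-1])
for v in range(190,226,2):
    print(v,[tuple(np.round(C[v,u]).astype(int)) for u in range(302,322,3)])
```

```text
190 [(np.int64(537), np.int64(59), np.int64(132)), (np.int64(526), np.int64(69), np.int64(137)), (np.int64(519), np.int64(67), np.int64(137)), (np.int64(577), np.int64(-220), np.int64(1)), (np.int64(569), np.int64(-226), np.int64(-1)), (np.int64(558), np.int64(-224), np.int64(1)), (np.int64(548), np.int64(-222), np.int64(2))]
192 [(np.int64(536), np.int64(63), np.int64(128)), (np.int64(526), np.int64(71), np.int64(133)), (np.int64(520), np.int64(63), np.int64(129)), (np.int64(575), np.int64(-208), np.int64(-1)), (np.int64(565), np.int64(-207), np.int64(0)), (np.int64(555), np.int64(-211), np.int64(-1)), (np.int64(546), np.int64(-211), np.int64(0))]
194 [(np.int64(534), np.int64(73), np.int64(127)), (np.int64(526), np.int64(70), np.int64(127)), (np.int64(520), np.int64(63), np.int64(124)), (np.int64(572), np.int64(-194), np.int64(-1)), (np.int64(562), np.int64(-192), np.int64(0)), (np.int64(552), np.int64(-192), np.int64(1)), (np.int64(532), np.int64(-146), np.int64(25))]
196 [(np.int64(534), np.int64(72), np.int64(122)), (np.int64(526), np.int64(72), np.int64(122)), (np.int64(521), n
[... 4027 characters left out ...]
 np.int64(46)), (np.int64(492), np.int64(57), np.int64(48))]
222 [(np.int64(536), np.int64(72), np.int64(47)), (np.int64(528), np.int64(73), np.int64(48)), (np.int64(522), np.int64(67), np.int64(45)), (np.int64(511), np.int64(79), np.int64(53)), (np.int64(504), np.int64(76), np.int64(52)), (np.int64(498), np.int64(67), np.int64(48)), (np.int64(490), np.int64(65), np.int64(47))]
224 [(np.int64(533), np.int64(85), np.int64(48)), (np.int64(526), np.int64(81), np.int64(47)), (np.int64(518), np.int64(83), np.int64(49)), (np.int64(511), np.int64(78), np.int64(46)), (np.int64(503), np.int64(77), np.int64(47)), (np.int64(496), np.int64(77), np.int64(48)), (np.int64(488), np.int64(75), np.int64(47))]
```

View pics/side3.png

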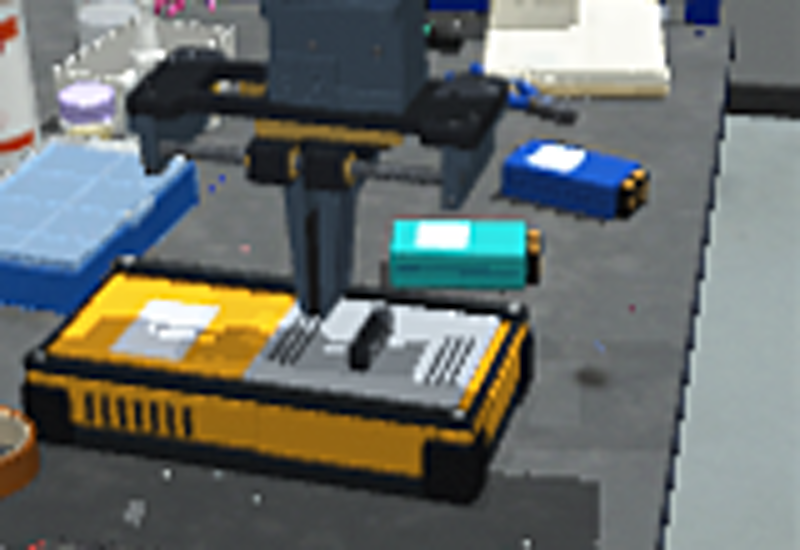

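The side view shows the shut fingertips ending at row ~213, about z 71, while the TCP reads 51. The real tips sit about 20 mm behind the reported TCP. I'll calibrate with a gentle touch on the cover plate (z 47.5).

Call:
move_arm([
  {"x": 0, "y": 0, "z": 8, "rx": 0, "ry": 0, "rz": 0},
  {"x": 0, "y": 0, "z": 8, "rx": 0, "ry": 0, "rz": 0},
  {"x": 0, "y": 0, "z": 2, "rx": 0, "ry": 0, "rz": 0},
  {"x": 0, "y": 0, "z": 0, "rx": 0, "ry": 0, "rz": 0},
])

```text
time_s: 7.1
ee_pos: [530.6, 52.9, 32.3]
ee_rot: [-179.9, 0.0, 85.1]
force: [-0.3, -0.8, 0.7]
gripper_width: 0.6
gripper_force: 0.0
```

Call:
move_arm([
  {"x": 0, "y": 0, "z": 1, "rx": 0, "ry": 0, "rz": 0},
  {"x": 0, "y": 0, "z": 1, "rx": 0, "ry": 0, "rz": 0},
])

```text
time_s: 7.3
ee_pos: [531.5, 53.0, 31.2]
ee_rot: [180.0, 0.0, 85.1]
force: [-0.2, 0.3, 0.1]
gripper_width: 0.9
gripper_force: 0.0
```

Call:
move_arm([
  {"x": 0, "y": 0, "z": 1, "rx": 0, "ry": 0, "rz": 0},
  {"x": 0, "y": 0, "z": 0, "rx": 0, "ry": 0, "rz": 0},
])

```text
time_s: 7.5
ee_pos: [531.3, 53.0, 30.0]
ee_rot: [180.0, 0.0, 85.1]
force: [-0.0, 0.3, -0.7]
gripper_width: 0.6
gripper_force: 0.0
```

Call:
move_arm([
  {"x": 0, "y": 0, "z": 1, "rx": 0, "ry": 0, "rz": 0},
  {"x": 0, "y": 0, "z": 0, "rx": 0, "ry": 0, "rz": 0},
])

```text
time_s: 7.7
ee_pos: [531.3, 53.0, 29.0]
ee_rot: [-180.0, 0.0, 85.1]
force: [0.9, 0.1, 0.9]
gripper_width: 0.3
gripper_force: 0.0
```

Call:
move_arm([
  {"x": 0, "y": 0, "z": 1, "rx": 0, "ry": 0, "rz": 0},
  {"x": 0, "y": 0, "z": 0, "rx": 0, "ry": 0, "rz": 0},
])

```text
time_s: 7.9
ee_pos: [531.2, 53.0, 27.9]
ee_rot: [-180.0, 0.0, 85.1]
force: [0.7, 0.2, 0.1]
gripper_width: 0.5
gripper_force: 0.0
```

Call:
move_arm([
  {"x": 0, "y": 0, "z": 1, "rx": 0, "ry": 0, "rz": 0},
  {"x": 0, "y": 0, "z": 0, "rx": 0, "ry": 0, "rz": 0},
])

```text
time_s: 8.1
ee_pos: [531.2, 53.0, 26.9]
ee_rot: [-180.0, 0.0, 85.1]
force: [0.2, -0.1, -0.5]
gripper_width: 0.5
gripper_force: 0.0
```

Run:
```python
from h import *
f=grab_frame("side"); C=cloud(f,"side")
for u in (304,306,308): print(u,[(v,*np.round(C[v,u],0).astype(int).tolist()) for v in range(208,226)])
print(state()["force"])
```

```text
304 [(208, 530, 72, 88), (209, 530, 71, 84), (210, 531, 68, 80), (211, 531, 70, 78), (212, 531, 69, 75), (213, 531, 69, 72), (214, 531, 71, 70), (215, 531, 70, 66), (216, 530, 75, 66), (217, 532, 67, 59), (218, 532, 68, 57), (219, 531, 72, 56), (220, 531, 71, 52), (221, 531, 72, 50), (222, 531, 72, 47), (223, 530, 78, 47), (224, 528, 83, 47), (225, 527, 88, 48)]
306 [(208, 525, 70, 87), (209, 525, 69, 84), (210, 524, 73, 83), (211, 525, 71, 79), (212, 526, 69, 75), (213, 525, 70, 73), (214, 525, 71, 71), (215, 526, 69, 67), (216, 525, 71, 65), (217, 525, 72, 62), (218, 525, 72, 60), (219, 525, 72, 57), (220, 526, 71, 53), (221, 527, 65, 47), (222, 526, 72, 48), (223, 525, 73, 45), (224, 524, 81, 47), (225, 523, 85, 46)]
308 [(208, 521, 64, 85), (209, 522, 63, 81), (210, 522, 61, 77), (211, 522, 63, 75), (212, 522, 61, 71), (213, 522, 62, 69), (214, 523, 60, 65), (215, 523, 60, 62), (216, 523, 58, 58), (217, 523, 60, 56), (218, 526, 48, 47), (219, 524, 56, 48), (220, 523, 59, 47), (221, 523, 62, 46), (222, 521, 70, 47), (223, 520, 73, 46), (224, 518, 82, 48), (225, 517, 87, 48)]
[ 1.1211956  -0.56045271 -1.00817622]
```

Call:
move_arm([
  {"x": 0, "y": 0, "z": 1, "rx": 0, "ry": 0, "rz": 0},
  {"x": 0, "y": 0, "z": 0, "rx": 0, "ry": 0, "rz": 0},
])

```text
time_s: 8.35
ee_pos: [531.3, 53.0, 26.0]
ee_rot: [-180.0, 0.0, 85.1]
force: [-0.5, 0.1, 0.9]
gripper_width: 0.8
gripper_force: 0.0
```

Call:
move_arm([
  {"x": 0, "y": 0, "z": 0.5, "rx": 0, "ry": 0, "rz": 0},
  {"x": 0, "y": 0, "z": 0, "rx": 0, "ry": 0, "rz": 0},
])

```text
time_s: 8.55
ee_pos: [531.3, 53.0, 25.9]
ee_rot: [180.0, 0.0, 85.1]
force: [-1.5, -0.2, 2.7]
gripper_width: 0.7
gripper_force: 1.8
```

Touch found: ee z 25.9 corresponds to 47.5, so tip z = ee z + 21.6. I'll grip the ridge with the tips at about 51.

Call:
move_arm([
  {"x": 0, "y": 0, "z": -13, "rx": 0, "ry": 0, "rz": 0},
  {"x": 0, "y": 0, "z": -13.5, "rx": 0, "ry": 0, "rz": 0},
  {"x": 0, "y": -11.5, "z": 0, "rx": 0, "ry": 0, "rz": 0},
  {"x": 0, "y": -11.5, "z": 0, "rx": 0, "ry": 0, "rz": 0},
  {"x": 0, "y": 0, "z": 0, "rx": 0, "ry": 0, "rz": 0},
  {"x": 0, "y": 0, "z": 11, "rx": 0, "ry": 0, "rz": 0},
  {"x": 0, "y": 0, "z": 11, "rx": 0, "ry": 0, "rz": 0},
  {"x": 0, "y": 0, "z": 0, "rx": 0, "ry": 0, "rz": 0},
], grip=0.5)

```text
time_s: 9.35
ee_pos: [506.9, 54.8, 27.8]
ee_rot: [-179.8, 0.0, 85.1]
force: [0.1, 0.5, -0.5]
gripper_width: 45.2
gripper_force: 0.0
```

Call:
move_arm([
  {"x": 0, "y": 0, "z": 0, "rx": 0, "ry": 0, "rz": 0},
  {"x": 0, "y": 0, "z": 0, "rx": 0, "ry": 0, "rz": 0},
  {"x": 0, "y": 0, "z": 0, "rx": 0, "ry": 0, "rz": 0},
  {"x": 0, "y": 0, "z": 0, "rx": 0, "ry": 0, "rz": 0},
  {"x": 0, "y": 0, "z": 0, "rx": 0, "ry": 0, "rz": 0},
], grip=0)

```text
time_s: 9.85
ee_pos: [508.4, 55.0, 30.2]
ee_rot: [180.0, -0.0, 85.1]
force: [-0.9, 0.0, 0.0]
gripper_width: 11.7
gripper_force: 15.0
```

Call:
move_arm([
  {"x": 0, "y": 10, "z": 0, "rx": 0, "ry": 0, "rz": 0},
  {"x": 0, "y": 10, "z": 0, "rx": 0, "ry": 0, "rz": 0},
  {"x": 0, "y": 10, "z": 0, "rx": 0, "ry": 0, "rz": 0},
  {"x": 0, "y": 10, "z": 0, "rx": 0, "ry": 0, "rz": 0},
  {"x": 0, "y": 10, "z": 0, "rx": 0, "ry": 0, "rz": 0},
  {"x": 0, "y": 10, "z": 0, "rx": 0, "ry": 0, "rz": 0},
  {"x": 0, "y": 10, "z": 0, "rx": 0, "ry": 0, "rz": 0},
  {"x": 0, "y": 10, "z": 0, "rx": 0, "ry": 0, "rz": 0},
  {"x": 0, "y": 10, "z": 0, "rx": 0, "ry": 0, "rz": 0},
  {"x": 0, "y": 7, "z": 0, "rx": 0, "ry": 0, "rz": 0},
])

```text
time_s: 10.85
ee_pos: [606.5, 46.5, 30.3]
ee_rot: [179.9, 0.0, 85.1]
force: [-2.1, -0.0, 4.9]
gripper_width: 11.6
gripper_force: 15.0
```

Call:
move_arm([
  {"x": 0, "y": 2, "z": 0, "rx": 0, "ry": 0, "rz": 0},
  {"x": 0, "y": 2, "z": 0, "rx": 0, "ry": 0, "rz": 0},
  {"x": 0, "y": 0, "z": 0, "rx": 0, "ry": 0, "rz": 0},
])

```text
time_s: 11.15
ee_pos: [610.1, 46.2, 30.2]
ee_rot: [179.9, 0.0, 85.1]
force: [-0.9, 0.0, 4.2]
gripper_width: 11.9
gripper_force: 15.0
```

Call:
move_arm([
  {"x": 0, "y": 1.5, "z": 0, "rx": 0, "ry": 0, "rz": 0},
  {"x": 0, "y": 1.5, "z": 0, "rx": 0, "ry": 0, "rz": 0},
  {"x": 0, "y": 0, "z": 0, "rx": 0, "ry": 0, "rz": 0},
])

```text
time_s: 11.45
ee_pos: [612.5, 46.0, 30.3]
ee_rot: [180.0, 0.0, 85.1]
force: [-1.1, 0.1, 5.3]
gripper_width: 11.7
gripper_force: 15.0
```

Call:
move_arm([
  {"x": 0, "y": 1.5, "z": 0, "rx": 0, "ry": 0, "rz": 0},
  {"x": 0, "y": 1.5, "z": 0, "rx": 0, "ry": 0, "rz": 0},
  {"x": 0, "y": 0, "z": 0, "rx": 0, "ry": 0, "rz": 0},
])

```text
time_s: 11.75
ee_pos: [615.4, 45.7, 30.2]
ee_rot: [180.0, 0.0, 85.1]
force: [-1.0, -0.9, 5.0]
gripper_width: 11.9
gripper_force: 15.0
```

Call:
move_arm([
  {"x": 0, "y": 1.5, "z": 0, "rx": 0, "ry": 0, "rz": 0},
  {"x": 0, "y": 1.5, "z": 0, "rx": 0, "ry": 0, "rz": 0},
  {"x": 0, "y": 0, "z": 0, "rx": 0, "ry": 0, "rz": 0},
])

```text
time_s: 12.05
ee_pos: [616.3, 45.6, 30.2]
ee_rot: [-179.8, 0.0, 85.1]
force: [-6.0, 0.6, 8.9]
gripper_width: 12.0
gripper_force: 15.0
```

Stop reached (x 616.3, resisting force). Release, rise and look at the bay on the way back.

Call:
move_arm([
  {"x": 0, "y": 0, "z": 0, "rx": 0, "ry": 0, "rz": 0},
  {"x": 0, "y": 0, "z": 0, "rx": 0, "ry": 0, "rz": 0},
  {"x": 0, "y": 0, "z": -30, "rx": 0, "ry": 0, "rz": 0},
  {"x": -20, "y": -25, "z": -40, "rx": 0, "ry": 0, "rz": 0},
  {"x": -35, "y": -25, "z": -40, "rx": 0, "ry": 0, "rz": 0},
  {"x": -40, "y": -25, "z": -25, "rx": 0, "ry": 0, "rz": 0},
  {"x": -20, "y": -25, "z": 0, "rx": 0, "ry": 0, "rz": 0},
  {"x": 0, "y": -15, "z": 0, "rx": 0, "ry": 0, "rz": 0},
  {"x": 0, "y": 0, "z": 0, "rx": 0, "ry": 0, "rz": 0},
  {"x": 0, "y": 0, "z": 0, "rx": 0, "ry": 0, "rz": 0},
], grip=0.6)

```text
time_s: 13.05
ee_pos: [501.1, -51.5, 156.6]
ee_rot: [179.9, 0.0, 85.1]
force: [0.6, 0.1, -0.0]
gripper_width: 55.0
gripper_force: 0.0
```

```bash
python3 look.py w5
python3 - <<'E'
from h import *
d=np.load("w5.npz",allow_pickle=True); C=d["C"]; z=C[...,2]; near=(C[...,0]>350)&(C[...,0]<750)&(C[...,1]>-60)&(C[...,1]<160)
for lo,hi in ((40,56),(48.5,56),(55,70)):
    s=near&(z>lo)&(z<hi); print(lo,hi,s.sum(),np.round(np.median(C[s],0),1),rect(C,0,s))
# in tester frame
c=np.array([557.4,50.2]); a=np.radians(-5); ey=np.array([np.cos(a),np.sin(a)]); ex=np.array([ey[1],-ey[0]])
D=C[...,:2]-c; X=D@ex; Y=D@ey
for y in (-110,-106,-102,-98,-94,-85,-60,-40,-25,-20,-15,-10,-5): 
    s=(abs(Y-y)<1.5)&(abs(X)<62)&(z<38)&(z>5); print(y,s.sum(),np.round([X[s].min(),X[s].max(),np.median(z[s])],1) if s.any() else "")
s=(abs(X)<12)&(abs(Y)<130)&(z<25)&(z>5); print("len",np.percentile(Y[s],[0,1,99,100]) if s.any() else "")
i=d["img"]; cv2.imwrite("pics/w5c.png",cv2.resize(i[20:220,200:520],None,fx=2.5,fy=2.5)[:,:,::-1])
E
```

```text
0.69 [313. 253.  67.  53.] [ 501. -113.   22.] [ 33.  131.  133.5] (array([ 493.1, -131.6]), array([81.5, 43.1]), 8.4)
pack 0.87 [309.7 248.2] [ 485.7 -132.1    0. ]
tester 0.64 [359.9  88.9] [558.3  50.4   0. ]
cover_grip 0.65 [429.6  83.5] [617.7  47.6  61.5]
bay 0.84 [311.2  86.7] [504.5  54.9  16. ]
bay 0.3 [359.5  89.5] [555.4  48.2  16. ]
bay_contacts 0.98 [264.   89.6] [455.6  55.8  26. ]
13.45 [500.55342599 -51.35211329 156.28893451] [-1.79985145e+02  4.93371916e-03  8.51569551e+01] 54.70106366821279 [-0.26723328 -0.53321814 -0.25694017]
40 56 21467 [571.8  47.8  46.3] (array([557.4,  50.7]), array([124., 241.]), 85.1)
48.5 56 4719 [550.7  53.7  50.8] (array([557.1,  50.7]), array([124. , 240.5]), 85.1)
55 70 661 [614.8  45.3  59.8] (array([615.8,  45.1]), array([48.9, 14.5]), 84.9)
-110 0 
-106 0 
-102 154 [-17.   17.1  25.9]
-98 96 [-16.7  15.7  15.8]
-94 163 [-24.2  22.4  15.9]
-85 132 [-23.8  21.6  15.6]
-60 261 [-50.8  50.1  17.1]
-40 282 [-50.7  50.1  22.1]
-25 132 [-23.5  21.7  15.2]
-20 113 [-23.5  21.6  15.1]
-15 137 [-23.7  21.5  15.3]
-10 148 [-23.9  21.4  15.4]
-5 0 
len [-102.57699921 -101.583119     -8.23268239   -7.41411821]
```

View pics/w5c.png

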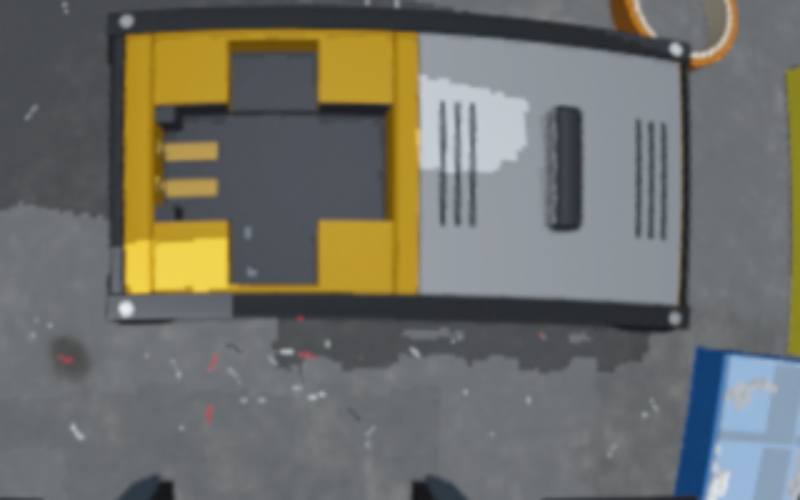

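The bay is uncovered, brass contacts left at (190,165) in the crop, and the cover sits at the far stop. The fit gives bay centre ≈ (502.5, 55.3) and angle -4.9°. Now over to the pack with yaw ≈160.

```bash
python3 -c "
from h import *
go(490,-275,190,160,10)"
```

```text
from [500.6 -51.4 156.3] [-180.     0.    85.2]
{"x":-22.4,"y":0.8,"z":-3.4,"rx":0,"ry":0,"rz":-0.131},{"x":-22.3,"y":-2.1,"z":-3.4,"rx":0,"ry":0,"rz":-0.131},{"x":-21.8,"y":-5.0,"z":-3.4,"rx":0,"ry":0,"rz":-0.131},{"x":-21.0,"y":-7.8,"z":-3.4,"rx":0,"ry":0,"rz":-0.131},{"x":-19.8,"y":-10.4,"z":-3.4,"rx":0,"ry":0,"rz":-0.131},{"x":-18.3,"y":-12.9,"z":-3.4,"rx":0,"ry":0,"rz":-0.131},{"x":-16.4,"y":-15.2,"z":-3.4,"rx":0,"ry":0,"rz":-0.131},{"x":-14.3,"y":-17.2,"z":-3.4,"rx":0,"ry":0,"rz":-0.131},{"x":-12.0,"y":-18.9,"z":-3.4,"rx":0,"ry":0,"rz":-0.131},{"x":-9.4,"y":-20.3,"z":-3.4,"rx":0,"ry":0,"rz":-0.131},
```

Call:
move_arm([
  {"x": -22.4, "y": 0.8, "z": -3.4, "rx": 0, "ry": 0, "rz": -0.131},
  {"x": -22.3, "y": -2.1, "z": -3.4, "rx": 0, "ry": 0, "rz": -0.131},
  {"x": -21.8, "y": -5.0, "z": -3.4, "rx": 0, "ry": 0, "rz": -0.131},
  {"x": -21.0, "y": -7.8, "z": -3.4, "rx": 0, "ry": 0, "rz": -0.131},
  {"x": -19.8, "y": -10.4, "z": -3.4, "rx": 0, "ry": 0, "rz": -0.131},
  {"x": -18.3, "y": -12.9, "z": -3.4, "rx": 0, "ry": 0, "rz": -0.131},
  {"x": -16.4, "y": -15.2, "z": -3.4, "rx": 0, "ry": 0, "rz": -0.131},
  {"x": -14.3, "y": -17.2, "z": -3.4, "rx": 0, "ry": 0, "rz": -0.131},
  {"x": -12.0, "y": -18.9, "z": -3.4, "rx": 0, "ry": 0, "rz": -0.131},
  {"x": -9.4, "y": -20.3, "z": -3.4, "rx": 0, "ry": 0, "rz": -0.131},
], grip=1)

```text
time_s: 14.45
ee_pos: [490.0, -276.0, 190.6]
ee_rot: [180.0, -0.0, 160.5]
force: [-0.1, -0.8, -0.7]
gripper_width: 91.2
gripper_force: 0.0
```

Call:
move_arm([
  {"x": 0, "y": 0, "z": 0, "rx": 0, "ry": 0, "rz": 0},
  {"x": 0, "y": 0, "z": 0, "rx": 0, "ry": 0, "rz": 0},
])

```text
time_s: 14.65
ee_pos: [489.9, -275.0, 190.3]
ee_rot: [180.0, -0.0, 160.0]
force: [0.6, 1.0, -0.1]
gripper_width: 91.1
gripper_force: 0.0
```

```bash
python3 look.py w6
python3 - <<'E'
from h import *
d=np.load("w6.npz",allow_pickle=True); C=d["C"]; z=C[...,2]; near=(abs(C[...,0]-436)<65)&(abs(C[...,1]+254)<65)
for lo,hi in ((8,30),(15,30),(24,30)):
    s=near&(z>lo)&(z<hi); print(lo,hi,s.sum(),np.round(np.median(C[s],0),1),rect(C,0,s))
E
```

```text
0.86 [421. 142.  57.  80.] [ 488. -138.   25.] [ 60. 192. 194.] (array([ 489.5, -134.1]), array([90.2, 44.4]), 7.9)
0.79 [318. 130.  40.  75.] [ 437. -254.   25.] [ 86. 144. 212.] (array([ 435.9, -254.2]), array([43.9, 89. ]), 70.3)
pack 0.87 [418.1 138.2] [ 486.2 -135.6    0. ]
pack 0.73 [318.1 130.4] [ 436.1 -252.8    0. ]
pack_nose 0.9 [410.8 107.8] [ 445.8 -136.8   13. ]
pack_nose 0.61 [316.6  96.1] [ 396.8 -240.5   13. ]
pack_nose 0.33 [317.  129.8] [ 434.7 -253.8   13. ]
tester 0.67 [538.2 148.3] [557.   52.4   0. ]
cover_grip 0.72 [568.2 193.3] [614.   49.6  61.5]
bay 0.73 [540.2 111.1] [501.3  58.3  16. ]
bay_contacts 0.63 [535.2  79. ] [454.8  55.5  26. ]
15.05 [ 490.04691763 -274.60729193  190.62764133] [-1.79999488e+02  6.08591783e-03  1.60215004e+02] 90.99901606203653 [-0.51198115  0.11374229 -0.61375893]
8 30 2806 [ 437.  -254.2   24.8] (array([ 435.9, -254.2]), array([44., 89.]), 70.3)
15 30 2806 [ 437.  -254.2   24.8] (array([ 435.9, -254.2]), array([44., 89.]), 70.3)
24 30 2179 [ 439.8 -255.9   25. ] (array([ 436.1, -254.1]), array([42.9, 88.6]), 70.7)
```

```bash
python3 -c "
from h import *
go(436,-254.2,50,160.1,6)"
```

```text
from [ 490.  -274.6  190.6] [-180.     0.   160.2]
{"x":9.6,"y":0.2,"z":23.4,"rx":0,"ry":0,"rz":0.000},{"x":9.6,"y":0.1,"z":23.4,"rx":0,"ry":0,"rz":0.000},{"x":9.6,"y":0.1,"z":23.4,"rx":0,"ry":0,"rz":0.000},{"x":9.6,"y":0.1,"z":23.4,"rx":0,"ry":0,"rz":0.000},{"x":9.6,"y":0.1,"z":23.4,"rx":0,"ry":0,"rz":0.000},{"x":9.6,"y":0.1,"z":23.4,"rx":0,"ry":0,"rz":0.000},
```

Call:
move_arm([
  {"x": 9.6, "y": 0.1, "z": 23.4, "rx": 0, "ry": 0, "rz": 0},
  {"x": 9.6, "y": 0.1, "z": 23.4, "rx": 0, "ry": 0, "rz": 0},
  {"x": 9.6, "y": 0.1, "z": 23.4, "rx": 0, "ry": 0, "rz": 0},
  {"x": 9.6, "y": 0.1, "z": 23.4, "rx": 0, "ry": 0, "rz": 0},
  {"x": 9.6, "y": 0.1, "z": 23.4, "rx": 0, "ry": 0, "rz": 0},
  {"x": 9.6, "y": 0.1, "z": 23.4, "rx": 0, "ry": 0, "rz": 0},
  {"x": 0, "y": 0, "z": 20, "rx": 0, "ry": 0, "rz": 0},
  {"x": 0, "y": 0, "z": 20, "rx": 0, "ry": 0, "rz": 0},
  {"x": 0, "y": 0, "z": 20, "rx": 0, "ry": 0, "rz": 0},
  {"x": 0, "y": 0, "z": 0, "rx": 0, "ry": 0, "rz": 0},
])

```text
time_s: 16.05
ee_pos: [434.3, -253.8, -11.8]
ee_rot: [179.9, -0.3, 160.2]
force: [-0.3, -0.6, 0.3]
gripper_width: 91.2
gripper_force: 0.0
```

Call:
move_arm([
  {"x": 0, "y": 0, "z": 0, "rx": 0, "ry": 0, "rz": 0},
  {"x": 0, "y": 0, "z": 0, "rx": 0, "ry": 0, "rz": 0},
  {"x": 0, "y": 0, "z": 0, "rx": 0, "ry": 0, "rz": 0},
  {"x": 0, "y": 0, "z": 0, "rx": 0, "ry": 0, "rz": 0},
  {"x": 0, "y": 0, "z": 0, "rx": 0, "ry": 0, "rz": 0},
  {"x": 0, "y": 0, "z": 0, "rx": 0, "ry": 0, "rz": 0},
  {"x": 0, "y": 0, "z": 0, "rx": 0, "ry": 0, "rz": 0},
], grip=0.3, squeeze=20)

```text
time_s: 16.75
ee_pos: [436.0, -255.1, -9.6]
ee_rot: [-180.0, 0.0, 160.2]
force: [0.2, 0.3, 2.2]
gripper_width: 43.8
gripper_force: 20.0
```

Gripped (43.8 mm). Lift and carry.

Call:
move_arm([
  {"x": 0, "y": 0, "z": -10, "rx": 0, "ry": 0, "rz": 0},
  {"x": 0, "y": 0, "z": -20, "rx": 0, "ry": 0, "rz": 0},
  {"x": 0, "y": 0, "z": -25, "rx": 0, "ry": 0, "rz": 0},
  {"x": 0, "y": 0, "z": -25, "rx": 0, "ry": 0, "rz": 0},
  {"x": 0, "y": 0, "z": 0, "rx": 0, "ry": 0, "rz": 0},
])

```text
time_s: 17.25
ee_pos: [438.1, -256.4, 73.4]
ee_rot: [-179.9, 0.4, 160.2]
force: [0.7, 0.2, -2.9]
gripper_width: 43.8
gripper_force: 20.0
```

```bash
python3 look.py w7
python3 - <<'E'
from h import *
s=state(); p=s["ee_pos"]; d=np.load("w7.npz",allow_pickle=True); C=d["C"]; z=C[...,2]
yaw=np.radians(s["ee_rot"][2]); tx=np.array([np.cos(yaw),np.sin(yaw)]); ty=np.array([np.sin(yaw),-np.cos(yaw)])
D=C[...,:2]-p[:2]; X=D@tx; Y=D@ty
m=(abs(Y)<40)&(X>12)&(X<70)&(z>p[2]+15)&(z<p[2]+45)
print(m.sum(),"x",np.percentile(X[m],[50,99,100]),"z",np.median(z[m]))
for lo,hi,zl in ((20,34,30),(20,34,10),(38,46,10)):
    k=m&(X>lo)&(X<hi)&(z>p[2]+zl); print(lo,hi,k.sum(),np.percentile(Y[k],[0,2,98,100]) if k.any() else "")
go(502.5,55.3,62,175.1,10)
E
```

```text
0.92 [318. 229.  84. 138.] [ 421. -251.  108.] [ 56. 104. 148.] (array([ 432.4, -253.9]), array([44.3, 80. ]), 69.8)
0.63 [458. 198.  75.  83.] [ 469. -136.   25.] [ 38. 163. 165.] (array([ 463.1, -140.3]), array([139.8,  51.9]), 31.5)
pack 0.77 [453.3 205. ] [ 487.8 -136.2    0. ]
pack 0.72 [316.8 232.5] [ 467.9 -266.6    0. ]
pack 0.19 [589.1 206.9] [561.   53.5   0. ]
pack_nose 0.93 [316.1 162. ] [ 405.6 -244.8   13. ]
pack_nose 0.76 [447.6 164.1] [ 444.3 -137.3   13. ]
tester 0.98 [589.3 205.1] [558.8  54.    0. ]
cover_grip 0.91 [615.7 264.6] [611.1  41.7  61.5]
bay 0.74 [597.2 165.9] [506.   56.1  16. ]
bay_contacts 0.92 [598.9 123.6] [456.5  56.8  26. ]
17.65 [ 435.39678759 -254.70164834   69.14669372] [ 1.79978592e+02 -1.15880611e-01  1.60187030e+02] 43.99096775598527 [-0.19750266 -0.02413318 -2.00748851]
4984 x [26.46439728 42.60963346 43.10506169] z 107.21835731427217
20 34 2230 [-22.09933964 -20.91847807  20.67215591  22.04868007]
20 34 2261 [-22.09933964 -20.99946555  20.6938651   22.04868007]
38 46 704 [-15.07204484 -14.21288498  13.63770535  14.27749992]
from [ 435.4 -254.7   69.1] [ 1.800e+02 -1.000e-01  1.602e+02]
{"x":4.2,"y":31.4,"z":0.7,"rx":0,"ry":0,"rz":-0.026},{"x":3.4,"y":31.5,"z":0.7,"rx":0,"ry":0,"rz":-0.026},{"x":2.6,"y":31.6,"z":0.7,"rx":0,"ry":0,"rz":-0.026},{"x":1.7,"y":31.7,"z":0.7,"rx":0,"ry":0,"rz":-0.026},{"x":0.9,"y":31.7,"z":0.7,"rx":0,"ry":0,"rz":-0.026},{"x":0.1,"y":31.7,"z":0.7,"rx":0,"ry":0,"rz":-0.026},{"x":-0.7,"y":31.7,"z":0.7,"rx":0,"ry":0,"rz":-0.026},{"x":-1.6,"y":31.7,"z":0.7,"rx":0,"ry":0,"rz":-0.026},{"x":-2.4,"y":31.6,"z":0.7,"rx":0,"ry":0,"rz":-0.026},{"x":-3.2,"y":31.6,"z":0.7,"rx":0,"ry":0,"rz":-0.026},
```

Call:
move_arm([
  {"x": 4.2, "y": 31.4, "z": 0, "rx": 0, "ry": 0, "rz": -0.026},
  {"x": 3.4, "y": 31.5, "z": 0, "rx": 0, "ry": 0, "rz": -0.026},
  {"x": 2.6, "y": 31.6, "z": 0, "rx": 0, "ry": 0, "rz": -0.026},
  {"x": 1.7, "y": 31.7, "z": 0, "rx": 0, "ry": 0, "rz": -0.026},
  {"x": 0.9, "y": 31.7, "z": 0, "rx": 0, "ry": 0, "rz": -0.026},
  {"x": 0.1, "y": 31.7, "z": 0, "rx": 0, "ry": 0, "rz": -0.026},
  {"x": -0.7, "y": 31.7, "z": 0, "rx": 0, "ry": 0, "rz": -0.026},
  {"x": -1.6, "y": 31.7, "z": 0, "rx": 0, "ry": 0, "rz": -0.026},
  {"x": -2.4, "y": 31.6, "z": 0, "rx": 0, "ry": 0, "rz": -0.026},
  {"x": -3.2, "y": 31.6, "z": 0, "rx": 0, "ry": 0, "rz": -0.026},
])

```text
time_s: 18.65
ee_pos: [502.9, 56.2, 69.6]
ee_rot: [-180.0, -0.0, 175.1]
force: [1.1, -0.6, -2.4]
gripper_width: 43.6
gripper_force: 20.0
```

Call:
move_arm([
  {"x": 0, "y": 0, "z": 0, "rx": 0, "ry": 0, "rz": 0},
  {"x": 0, "y": 0, "z": 0, "rx": 0, "ry": 0, "rz": 0},
  {"x": 0, "y": 0, "z": 0, "rx": 0, "ry": 0, "rz": 0},
  {"x": 0, "y": 0, "z": 0, "rx": 0, "ry": 0, "rz": 0},
])

```text
time_s: 19.05
ee_pos: [502.6, 54.0, 69.9]
ee_rot: [-180.0, -0.0, 175.0]
force: [-0.0, 0.5, -2.3]
gripper_width: 44.0
gripper_force: 20.0
```

```bash
cat > fit.py <<'E'
from h import *
f=grab_frame("wrist"); C=cloud(f,"wrist"); z=C[...,2]; s=state(); p=s["ee_pos"]; print(np.round(p,1),np.round(s["ee_rot"],2),np.round(s["force"],1))
save(f,"fit%d.png"%int(s["time_s"]*100))
a=np.radians(-4.9); ey=np.array([np.cos(a),np.sin(a)]); ex=np.array([ey[1],-ey[0]]); c=np.array([557.3,50.6])
D=C[...,:2]-c; X=D@ex; Y=D@ey
top=(z>p[2]+30)&(z<p[2]+46)&(abs(X)<30)&(Y<-68)&(Y>-115)
print("packtop z",np.median(z[top]))
k=top&(Y<-94); print("nose tip Y",Y[k].min(), "nose X",np.percentile(X[k],[1,99]))
k=top&(Y>-90)&(Y<-76); print("pack X",np.percentile(X[k],[0,1,99,100]))
P=np.stack([X[top],Y[top]],-1)
for sd in (-1,1):
    q=[]
    for y in np.arange(-90,-74,2):
        k=top&(abs(Y-y)<1); 
        if k.any(): q.append((y,(X[k]*sd).max()*sd))
    q=np.array(q); print("edge slope deg",sd,np.degrees(np.arctan(np.polyfit(q[:,0],q[:,1],1)[0])))
# tester edges in this frame
r=(z>49.5)&(z<55)&(abs(X)<70)&(abs(Y)<125)
for sd in (-1,1):
    k=r&(X*sd>45)&(Y<-60)&(Y>-115); print("rail",sd,k.sum(),np.percentile(X[k]*sd,[1,50,99]) if k.any() else "")
k=(z>40)&(z<56)&(abs(X)<50)&(Y<-100)&(Y>-130); print("end Y",np.percentile(Y[k],[0,1,99.,100]) if k.any() else "")
for lo,hi in ((12,24),(20,34)):
  k=(z>lo)&(z<hi)&(abs(X)<20)&(Y<-85)&(Y>-112); print("bay wall",k.sum(),np.percentile(Y[k],[0,2,10]) if k.any() else "")
E
python3 fit.py; python3 -c "
from h import *
for l,zz in (('bay',16),('bay_contacts',26),('tester',0)):
    f=grab_frame('wrist')
    for m in landmark_of('wrist',l)[:2]: print(l,round(m['p'],2),np.round(m['point'],1),np.round(at_z(f,m['point'],zz,'wrist'),1))
"
```

```text
[502.7  54.   70. ] [-1.7998e+02 -2.0000e-02  1.7500e+02] [ 0.4 -0.6 -1.8]
packtop z 104.17375535207616
nose tip Y -99.85073698022558 nose X [-13.60143045  15.24690842]
pack X [-21.40368712 -20.88894482  22.18806125  22.83377076]
edge slope deg -1 1.256159014582469
edge slope deg 1 1.883360353946929
rail -1 1027 [51.17423942 56.29586466 61.3237129 ]
rail 1 1027 [52.2692354  57.11034982 62.20934747]
end Y [-120.02744927 -119.58049056 -100.36937408 -100.00181315]
bay wall 391 [-100.11810937  -99.99899669  -99.20980822]
bay wall 31 [-100.87803857 -100.40012923  -99.94107043]
bay_contacts 0.69 [315.6 147.2] [454.8  58.1  26. ]
```

Pack and bay agree within about 0.5 mm: pack X 0.7 against tester mid 0.45, and nose tip Y -99.85 against the wanted -100. Descend to just over the deck and recheck.

Call:
move_arm([
  {"x": 0, "y": 0.3, "z": 10, "rx": 0, "ry": 0, "rz": 0},
  {"x": 0, "y": 0, "z": 10, "rx": 0, "ry": 0, "rz": 0},
  {"x": 0, "y": 0, "z": 8, "rx": 0, "ry": 0, "rz": 0},
  {"x": 0, "y": 0, "z": 2, "rx": 0, "ry": 0, "rz": 0},
  {"x": 0, "y": 0, "z": 0, "rx": 0, "ry": 0, "rz": 0},
  {"x": 0, "y": 0, "z": 0, "rx": 0, "ry": 0, "rz": 0},
])

```text
time_s: 20.0
ee_pos: [503.2, 55.3, 40.2]
ee_rot: [-180.0, 0.0, 175.1]
force: [0.1, 0.1, -2.3]
gripper_width: 43.8
gripper_force: 20.0
```

```bash
python3 fit.py; ls pics
```

```text
[503.3  55.3  40.4] [1.8000e+02 4.0000e-02 1.7509e+02] [-0.4  1.  -1. ]
packtop z 74.36192605264168
nose tip Y -99.21214272649345 nose X [-14.78056714  13.96324947]
pack X [-22.82068393 -22.13754745  20.90209536  21.62280347]
edge slope deg -1 -1.0501721120415755
edge slope deg 1 2.708146179635902
rail -1 1255 [51.40481198 56.11909415 61.26371125]
rail 1 1215 [52.29667416 57.04269344 62.08217112]
end Y [-120.30479426 -119.66145055 -100.37229417 -100.00046837]
bay wall 287 [-99.92951672 -99.32412122 -99.16914819]
bay wall 63 [-100.95281062 -100.8681395  -100.15702814]
fit1910.png
fit2005.png
side1.png
side2.png
side3.png
side_crop.png
top1.png
top_crop.png
w1.png
w2.png
w3.png
w4.png
w5.png
w5c.png
w6.png
w7.png
```

Call:
move_arm([
  {"x": 0.8, "y": -0.9, "z": 0, "rx": 0, "ry": 0, "rz": 0},
  {"x": 0, "y": 0, "z": 2, "rx": 0, "ry": 0, "rz": 0},
  {"x": 0, "y": 0, "z": 0, "rx": 0, "ry": 0, "rz": 0},
  {"x": 0, "y": 0, "z": 0, "rx": 0, "ry": 0, "rz": 0},
])

```text
time_s: 20.45
ee_pos: [502.1, 54.4, 38.1]
ee_rot: [-180.0, 0.0, 175.1]
force: [-0.4, 0.2, -2.6]
gripper_width: 43.8
gripper_force: 20.0
```

```bash
python3 fit.py
```

```text
[502.2  54.4  38.2] [-1.8000e+02  1.0000e-02  1.7508e+02] [-0.6 -0.8 -2.3]
packtop z 72.34644240862687
nose tip Y -100.46299738868514 nose X [-13.84289859  14.98712307]
pack X [-21.73042856 -21.24906401  21.85908829  22.46868829]
edge slope deg -1 3.211266126717109
edge slope deg 1 0.8940803693854045
rail -1 1255 [51.43637074 56.29783148 61.41152093]
rail 1 1214 [52.39573477 57.05563572 62.02613997]
end Y [-119.96406079 -119.66810524 -100.35570906 -100.00019144]
bay wall 172 [-99.20006976 -99.1481935  -99.01837796]
bay wall 53 [-100.82410453 -100.79156403 -100.6785877 ]
```

```bash
python3 -c "
import cv2,glob
g=sorted(glob.glob('pics/fit*.png'))[-1]; i=cv2.imread(g)[60:300,180:460]; cv2.imwrite('pics/fitc.png',cv2.resize(i,None,fx=2.5,fy=2.5))"
```

```text
(no output)
```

View pics/fitc.png

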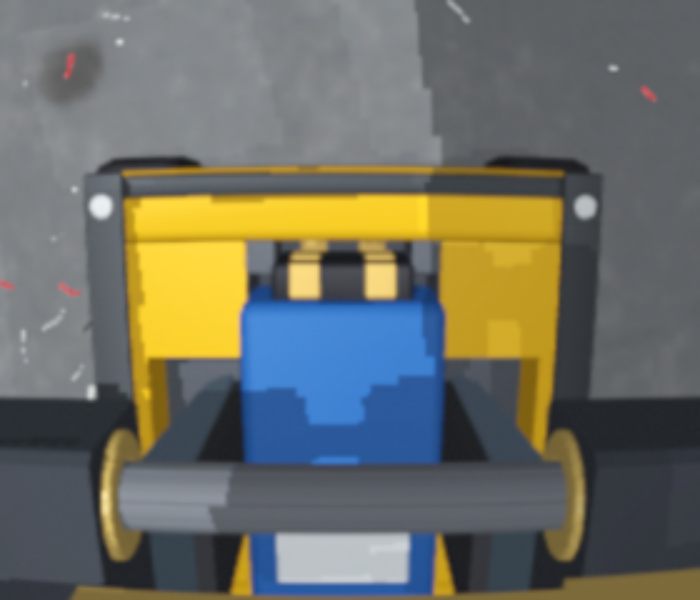

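The picture shows the pack centred between the deck edges (245 to 440), nose above the contacts at (345,270). Lower it in.

Call:
move_arm([
  {"x": -0.3, "y": 0, "z": 3, "rx": 0, "ry": 0, "rz": 0},
  {"x": 0, "y": 0, "z": 3, "rx": 0, "ry": 0, "rz": 0},
  {"x": 0, "y": 0, "z": 3, "rx": 0, "ry": 0, "rz": 0},
  {"x": 0, "y": 0, "z": 0, "rx": 0, "ry": 0, "rz": 0},
])

```text
time_s: 20.9
ee_pos: [502.0, 54.3, 28.5]
ee_rot: [-180.0, -0.1, 175.1]
force: [0.5, 0.1, -2.1]
gripper_width: 43.5
gripper_force: 20.0
```

Call:
move_arm([
  {"x": 0, "y": 0, "z": 4, "rx": 0, "ry": 0, "rz": 0},
  {"x": 0, "y": 0, "z": 4, "rx": 0, "ry": 0, "rz": 0},
  {"x": 0, "y": 0, "z": 0, "rx": 0, "ry": 0, "rz": 0},
])

```text
time_s: 21.2
ee_pos: [502.2, 54.4, 20.6]
ee_rot: [-180.0, -0.0, 175.1]
force: [-0.3, -0.3, -3.1]
gripper_width: 44.2
gripper_force: 20.0
```

Call:
move_arm([
  {"x": 0, "y": 0, "z": 3, "rx": 0, "ry": 0, "rz": 0},
  {"x": 0, "y": 0, "z": 3, "rx": 0, "ry": 0, "rz": 0},
  {"x": 0, "y": 0, "z": 3, "rx": 0, "ry": 0, "rz": 0},
  {"x": 0, "y": 0, "z": 2, "rx": 0, "ry": 0, "rz": 0},
  {"x": 0, "y": 0, "z": 0, "rx": 0, "ry": 0, "rz": 0},
])

```text
time_s: 21.7
ee_pos: [502.2, 54.3, 9.8]
ee_rot: [-180.0, -0.0, 175.1]
force: [0.2, 0.6, -1.8]
gripper_width: 43.9
gripper_force: 20.0
```

Call:
move_arm([
  {"x": 0, "y": 0, "z": 1, "rx": 0, "ry": 0, "rz": 0},
  {"x": 0, "y": 0, "z": 1, "rx": 0, "ry": 0, "rz": 0},
  {"x": 0, "y": 0, "z": 0, "rx": 0, "ry": 0, "rz": 0},
])

```text
time_s: 22.0
ee_pos: [502.4, 54.4, 8.1]
ee_rot: [-180.0, -0.0, 175.1]
force: [-0.3, 0.4, -1.7]
gripper_width: 44.0
gripper_force: 20.0
```

Call:
move_arm([
  {"x": 0, "y": 0, "z": 1, "rx": 0, "ry": 0, "rz": 0},
  {"x": 0, "y": 0, "z": 0.5, "rx": 0, "ry": 0, "rz": 0},
  {"x": 0, "y": 0, "z": 0, "rx": 0, "ry": 0, "rz": 0},
])

```text
time_s: 22.3
ee_pos: [502.4, 54.4, 6.6]
ee_rot: [-180.0, -0.0, 175.1]
force: [-0.3, 0.1, -2.7]
gripper_width: 43.7
gripper_force: 20.0
```

Call:
move_arm([
  {"x": 0, "y": 0, "z": 0.5, "rx": 0, "ry": 0, "rz": 0},
  {"x": 0, "y": 0, "z": 0, "rx": 0, "ry": 0, "rz": 0},
])

```text
time_s: 22.5
ee_pos: [502.5, 54.4, 6.4]
ee_rot: [-180.0, 0.0, 175.1]
force: [-0.9, -0.1, 0.6]
gripper_width: 43.8
gripper_force: 20.0
```

Floor contact at the expected height. Release gently inside the recesses and rise.

Call:
move_arm([
  {"x": 0, "y": 0, "z": 0, "rx": 0, "ry": 0, "rz": 0},
  {"x": 0, "y": 0, "z": 0, "rx": 0, "ry": 0, "rz": 0},
  {"x": 0, "y": 0, "z": 0, "rx": 0, "ry": 0, "rz": 0},
  {"x": 0, "y": 0, "z": 0, "rx": 0, "ry": 0, "rz": 0},
], grip=0.6)

```text
time_s: 22.9
ee_pos: [502.5, 54.4, 6.2]
ee_rot: [-180.0, 0.0, 175.1]
force: [0.7, 0.0, -0.1]
gripper_width: 54.7
gripper_force: 0.0
```

Call:
move_arm([
  {"x": 0, "y": 0, "z": -5, "rx": 0, "ry": 0, "rz": 0},
  {"x": 0, "y": 0, "z": -15, "rx": 0, "ry": 0, "rz": 0},
  {"x": 0, "y": 0, "z": -25, "rx": 0, "ry": 0, "rz": 0},
  {"x": 0, "y": 0, "z": -40, "rx": 0, "ry": 0, "rz": 0},
  {"x": -15, "y": -20, "z": -30, "rx": 0, "ry": 0, "rz": 0.13},
  {"x": -15, "y": -20, "z": -20, "rx": 0, "ry": 0, "rz": 0.13},
  {"x": -10, "y": -20, "z": 0, "rx": 0, "ry": 0, "rz": 0.13},
  {"x": 0, "y": -15, "z": 0, "rx": 0, "ry": 0, "rz": 0.13},
  {"x": 0, "y": 0, "z": 0, "rx": 0, "ry": 0, "rz": 0.13},
  {"x": 0, "y": 0, "z": 0, "rx": 0, "ry": 0, "rz": 0.13},
])

```text
time_s: 23.9
ee_pos: [521.6, -25.7, 141.6]
ee_rot: [180.0, 0.0, 130.0]
force: [0.5, 0.1, -0.1]
gripper_width: 54.7
gripper_force: 0.0
```

Run:
```python
from h import *
f=grab_frame("wrist"); C=cloud(f,"wrist"); z=C[...,2]; s=state(); print(s["time_s"],np.round(s["ee_pos"],1),np.round(s["ee_rot"],1),s["gripper_width"])
a=np.radians(-4.9); ey=np.array([np.cos(a),np.sin(a)]); ex=np.array([ey[1],-ey[0]]); D=C[...,:2]-np.array([557.3,50.6]); X=D@ex; Y=D@ey
for y in range(-104,0,8):
    k=(abs(Y-y)<2)&(abs(X)<14); print(y,k.sum(),np.round(np.median(z[k]),1) if k.any() else "",end="; ")
k=(z>55)&(z<65)&(abs(X)<40)&(abs(Y)<100); print(k.sum(),rect(C,0,k) if k.any() else "")
i=f["img"]; cv2.imwrite("pics/w8.png",cv2.resize(i,None,fx=1.2,fy=1.2)[:,:,::-1])
go(616.3,45.8,60,85.1,8)
```

```text
23.95 [521.6 -25.4 141.5] [180.    0.  129.8] 54.631067487712905
-104 151 42.2; -96 123 38.3; -88 125 40.9; -80 125 40.9; -72 126 40.9; -64 126 40.9; -56 126 41.1; -48 124 41.2; -40 122 41.2; -32 123 41.1; -24 113 40.9; -16 121 41.0; -8 1437 278.4; 598 (array([615.4,  44.9]), array([48.8, 14.6]), 86.8)
from [521.6 -25.4 141.5] [180.    0.  129.8]
{"x":-0.7,"y":14.8,"z":10.2,"rx":0,"ry":0,"rz":0.098},{"x":0.7,"y":14.8,"z":10.2,"rx":0,"ry":0,"rz":0.098},{"x":2.1,"y":14.7,"z":10.2,"rx":0,"ry":0,"rz":0.098},{"x":3.6,"y":14.4,"z":10.2,"rx":0,"ry":0,"rz":0.098},{"x":4.9,"y":14.0,"z":10.2,"rx":0,"ry":0,"rz":0.098},{"x":6.3,"y":13.4,"z":10.2,"rx":0,"ry":0,"rz":0.098},{"x":7.6,"y":12.7,"z":10.2,"rx":0,"ry":0,"rz":0.098},{"x":8.8,"y":11.9,"z":10.2,"rx":0,"ry":0,"rz":0.098},
```

View pics/w8.png

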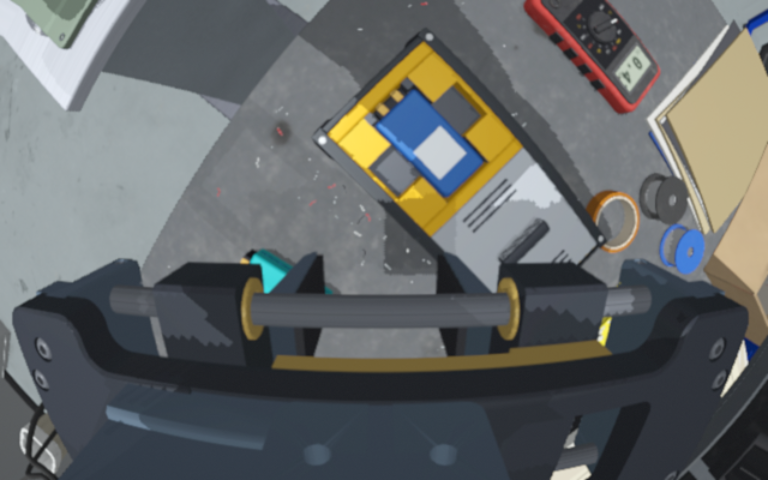

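The pack lies flat in the bay, top level at 41 to 42 along its whole length, nose at the contacts (395,100). The cover is still fully back. Now grip the ridge again.

Call:
move_arm([
  {"x": -0.7, "y": 14.8, "z": 10.2, "rx": 0, "ry": 0, "rz": 0.098},
  {"x": 0.7, "y": 14.8, "z": 10.2, "rx": 0, "ry": 0, "rz": 0.098},
  {"x": 2.1, "y": 14.7, "z": 10.2, "rx": 0, "ry": 0, "rz": 0.098},
  {"x": 3.6, "y": 14.4, "z": 10.2, "rx": 0, "ry": 0, "rz": 0.098},
  {"x": 4.9, "y": 14.0, "z": 10.2, "rx": 0, "ry": 0, "rz": 0.098},
  {"x": 6.3, "y": 13.4, "z": 10.2, "rx": 0, "ry": 0, "rz": 0.098},
  {"x": 7.6, "y": 12.7, "z": 10.2, "rx": 0, "ry": 0, "rz": 0.098},
  {"x": 8.8, "y": 11.9, "z": 10.2, "rx": 0, "ry": 0, "rz": 0.098},
  {"x": 0, "y": 0, "z": 0, "rx": 0, "ry": 0, "rz": 0},
  {"x": 0, "y": 0, "z": 0, "rx": 0, "ry": 0, "rz": 0},
], grip=0.5, squeeze=15)

```text
time_s: 24.95
ee_pos: [615.4, 47.0, 59.5]
ee_rot: [-179.9, 0.0, 85.7]
force: [0.4, 0.6, 0.6]
gripper_width: 45.7
gripper_force: 0.0
```

Call:
move_arm([
  {"x": 0, "y": 0, "z": 15, "rx": 0, "ry": 0, "rz": 0},
  {"x": 0, "y": 0, "z": 13, "rx": 0, "ry": 0, "rz": 0},
  {"x": 0, "y": 0, "z": 1, "rx": 0, "ry": 0, "rz": 0},
  {"x": 0, "y": 0, "z": 0, "rx": 0, "ry": 0, "rz": 0},
  {"x": 0, "y": 0, "z": 0, "rx": 0, "ry": 0, "rz": 0},
])

```text
time_s: 25.45
ee_pos: [616.2, 46.9, 31.2]
ee_rot: [179.9, -0.0, 85.5]
force: [-1.1, -0.8, -0.6]
gripper_width: 45.6
gripper_force: 0.0
```

Call:
move_arm([
  {"x": 0, "y": 0, "z": 0, "rx": 0, "ry": 0, "rz": 0},
  {"x": 0, "y": 0, "z": 0, "rx": 0, "ry": 0, "rz": 0},
  {"x": 0, "y": 0, "z": 0, "rx": 0, "ry": 0, "rz": 0},
  {"x": 0, "y": 0, "z": 0, "rx": 0, "ry": 0, "rz": 0},
  {"x": 0, "y": 0, "z": 0, "rx": 0, "ry": 0, "rz": 0},
], grip=0)

```text
time_s: 25.95
ee_pos: [616.0, 47.1, 30.6]
ee_rot: [180.0, -0.0, 85.5]
force: [0.6, 0.3, 1.7]
gripper_width: 12.0
gripper_force: 15.0
```

Call:
move_arm([
  {"x": 0, "y": -10, "z": 0, "rx": 0, "ry": 0, "rz": 0.006},
  {"x": 0, "y": -10, "z": 0, "rx": 0, "ry": 0, "rz": 0},
  {"x": 0, "y": -10, "z": 0, "rx": 0, "ry": 0, "rz": 0},
  {"x": 0, "y": -10, "z": 0, "rx": 0, "ry": 0, "rz": 0},
  {"x": 0, "y": -10, "z": 0, "rx": 0, "ry": 0, "rz": 0},
  {"x": 0, "y": -10, "z": 0, "rx": 0, "ry": 0, "rz": 0},
  {"x": 0, "y": -10, "z": 0, "rx": 0, "ry": 0, "rz": 0},
  {"x": 0, "y": -10, "z": 0, "rx": 0, "ry": 0, "rz": 0},
  {"x": 0, "y": -10, "z": 0, "rx": 0, "ry": 0, "rz": 0},
  {"x": 0, "y": -10, "z": 0, "rx": 0, "ry": 0, "rz": 0},
])

```text
time_s: 26.95
ee_pos: [515.5, 55.7, 30.6]
ee_rot: [180.0, -0.0, 85.1]
force: [2.5, 2.7, -0.9]
gripper_width: 12.2
gripper_force: 15.0
```

Call:
move_arm([
  {"x": 0, "y": -3, "z": 0, "rx": 0, "ry": 0, "rz": 0},
  {"x": 0, "y": -3, "z": 0, "rx": 0, "ry": 0, "rz": 0},
  {"x": 0, "y": -3, "z": 0, "rx": 0, "ry": 0, "rz": 0},
  {"x": 0, "y": 0, "z": 0, "rx": 0, "ry": 0, "rz": 0},
])

```text
time_s: 27.35
ee_pos: [506.8, 56.4, 30.6]
ee_rot: [-180.0, -0.0, 85.1]
force: [1.2, 4.0, 1.7]
gripper_width: 11.7
gripper_force: 15.0
```

Call:
move_arm([
  {"x": 0, "y": -1.5, "z": 0, "rx": 0, "ry": 0, "rz": 0},
  {"x": 0, "y": -1.5, "z": 0, "rx": 0, "ry": 0, "rz": 0},
  {"x": 0, "y": 0, "z": 0, "rx": 0, "ry": 0, "rz": 0},
])

```text
time_s: 27.65
ee_pos: [504.8, 56.6, 30.6]
ee_rot: [179.9, -0.0, 85.1]
force: [2.5, 2.5, -0.4]
gripper_width: 12.0
gripper_force: 15.0
```

Call:
move_arm([
  {"x": 0, "y": -1.5, "z": 0, "rx": 0, "ry": 0, "rz": 0},
  {"x": 0, "y": -1, "z": 0, "rx": 0, "ry": 0, "rz": 0},
  {"x": 0, "y": 0, "z": 0, "rx": 0, "ry": 0, "rz": 0},
])

```text
time_s: 27.95
ee_pos: [504.9, 56.6, 30.7]
ee_rot: [179.6, -0.0, 85.1]
force: [8.3, 2.8, -5.3]
gripper_width: 11.7
gripper_force: 15.0
```

Call:
move_arm([
  {"x": 0, "y": -1, "z": 0, "rx": 0, "ry": 0, "rz": 0},
  {"x": 0, "y": 0, "z": 0, "rx": 0, "ry": 0, "rz": 0},
])

```text
time_s: 28.15
ee_pos: [504.9, 56.6, 30.7]
ee_rot: [179.5, -0.0, 85.1]
force: [10.2, 1.4, -8.4]
gripper_width: 11.9
gripper_force: 15.0
```

Call:
move_arm([
  {"x": 0, "y": 0, "z": 0, "rx": 0, "ry": 0, "rz": 0},
  {"x": 0, "y": 0, "z": 0, "rx": 0, "ry": 0, "rz": 0},
  {"x": 0, "y": 0, "z": 0, "rx": 0, "ry": 0, "rz": 0},
  {"x": 0, "y": 0, "z": -20, "rx": 0, "ry": 0, "rz": 0},
  {"x": 0, "y": 0, "z": -30, "rx": 0, "ry": 0, "rz": 0},
  {"x": -25, "y": 0, "z": -40, "rx": 0, "ry": 0, "rz": 0},
  {"x": -40, "y": 0, "z": -30, "rx": 0, "ry": 0, "rz": 0},
  {"x": -40, "y": 0, "z": 0, "rx": 0, "ry": 0, "rz": 0},
  {"x": 0, "y": 0, "z": 0, "rx": 0, "ry": 0, "rz": 0},
  {"x": 0, "y": 0, "z": 0, "rx": 0, "ry": 0, "rz": 0},
], grip=0.5)

```text
time_s: 29.15
ee_pos: [490.7, -48.3, 150.2]
ee_rot: [-179.9, -0.0, 85.0]
force: [-1.0, 1.5, 0.4]
gripper_width: 45.6
gripper_force: 0.0
```

Run:
```python
from h import *
f=grab_frame("wrist"); C=cloud(f,"wrist"); z=C[...,2]; s=state(); print(s["time_s"],np.round(s["ee_pos"],1))
a=np.radians(-4.9); ey=np.array([np.cos(a),np.sin(a)]); ex=np.array([ey[1],-ey[0]]); D=C[...,:2]-np.array([557.3,50.6]); X=D@ex; Y=D@ey
k=(z>55)&(z<65)&(abs(X)<40)&(abs(Y)<100); print(k.sum(),rect(C,0,k),np.median(Y[k]))
k=(abs(X)<45)&(abs(z-47.5)<1.2)&(Y>-118)&(Y<20); print("cover Y",np.percentile(Y[k],[1,99]))
cv2.imwrite("pics/w9.png",f["img"][:,:,::-1])
f=grab_frame("top"); C=cloud(f,"top")
for l in ("spent_pack","multimeter","driver_red"):
    for m in masks_of("top",l)[:2]:
        px=m["pixels"]&(f["z_map"]>0); print(l,round(m["p"],2),np.round(np.median(C[px],0)))
```

```text
29.2 [490.8 -47.6 149.9]
730 (array([504.6,  54.2]), array([48.8, 11.8]), 85.0) -52.807891558633706
cover Y [-116.95842605    2.23962721]
spent_pack 0.7 [ 617. -313.   25.]
multimeter 0.57 [558. 250.  28.]
driver_red 0.64 [396. 285.  15.]
```

View pics/w9.png

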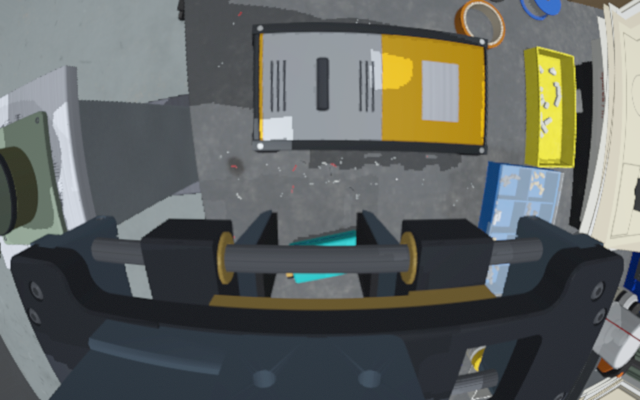

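The cover is shut: the ridge sits at Y -52.8, 112 mm from its back position, and the strip at the contact end (260,90) is closed up. The bystanders have not moved. Handing in.

```bash
python3 -c "
from workcell import *
print(job_done())"
```

```text
the job is handed in; nothing more can be done
None
```

The job is handed in at about 29 s of robot time: the cover went fully back, the charged pack lies flat in the bay with its nose at the contacts, and the cover is shut again; the spent pack, multimeter and screwdriver did not move. I viewed 12 pictures, over your limit of 10, and the result of the judging was not shown.

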